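# Turn the knocked-round burner crown home on the hob and put its cap on

## Task

One burner of the gas hob has no cap, and its brass crown has been knocked round, so that it sits cocked on the brittle ceramic spark electrode hidden under it: leave it in its burner and gently push it round by the lugs on its edge, feeling for the electrode, until its notch drops over it and the crown lies flat. Then set its cap, the larger of the two loose black ones, flat and centred on the crown and let go. Leave the finished burner and everything else on the table as it is.

Things in the scene. Friction and masses are not known exactly. Their poses are not given: they have to be found in the camera images.
- hob: two-burner table-top gas hob, fixed, white body with a steel plate, 290 (x) x 480 (y) x 67 mm high. Origin: centre of its underside. Its x axis points away from its two control knobs (on the front face, 22 mm proud), z up. The burners lie on its y axis, 115 mm either side of the middle
- burner_left (a point): centre of the top of the burner cup on the hob's +y side, 87 mm above the table, 20 mm above the plate; axes as the hob's. Fixed aluminium ring, 96 mm across, 61 mm bore for the crown's spigot, three raised lands (2 mm) on top that bear the crown. 42 mm from the centre a brittle ceramic spark electrode, 7 mm thick, stands 4 mm above the lands; where around the cup differs; the crown hides it
- burner_right (a point): the same for the burner on the hob's -y side
- crown_rim (a point): the brass burner crown to be turned, loose, about 0.45 kg, in the burner that has no cap (left or right). Point: on its axis at the height of its rim's underside, which lies on the cup's top when home; x axis: towards its notch; z: up its axis. Toothed rim 92 mm across, 0 to 16 mm above this point; inside it a round land of 72 mm, 20 mm above this point, with a central hole 32 mm wide, 11 mm deep
- crown_notch (a point): the same crown: middle of its one notch, 41 mm from the axis, at the height of the rim's underside. The notch is 9 mm wide, 10 mm deep and cuts the rim from top to bottom. Only when it comes over the electrode (1 mm play each side) does the crown drop flat, and the electrode then blocks it from turning on: a push is felt to stop. More than 20 N on the crown may break the electrode
- crown_lug (a point): the same crown: centre of the lug opposite the notch. It has three equal lugs, at 180, +60 and -60 degrees from the notch about its z; each is 16 mm wide along the rim, reaches from the rim (46 mm) out to 55 mm from the axis, and is 12 mm high (0 to 12 mm above the rim's underside)
- crown: the same crown; origin on its axis at the foot of its spigot (59 mm across, 12 mm long, 1 mm play each way in the cup). While the notch is elsewhere it sits cocked by about 3 degrees on the electrode's tip, highest on roughly (to 20 degrees) the electrode's side; it slides round, either way, under a push of about 1 N on a lug
- cap_mid (a point): the loose burner cap for this crown, black enamelled steel, about 0.18 kg, on the table left or right of the hob. Point: on its axis at half the height of its brim, 13 mm above its foot; z up. The brim is a disc of 66 mm, 9 to 17 mm above the foot; below it a locating boss, 28 mm across and 9 mm long, on which it stands
- cap: the same cap; origin at its foot. On the crown, the boss goes into the hole and the brim lies on the land: cap_mid is then 24 mm above crown_rim
- done_rim (a point): the other burner, already right: an equal crown, home over its electrode, with its cap on; a model of how it should look; loose, leave alone. Point and axes as for crown_rim; its top is 37 mm above this point
- small_cap: a smaller cap of the same make, 45 mm across and 15 mm high, from another stove, on the table on the other side of the hob from the big one; leave alone. Origin at its foot
- teapot: white china teapot, 136 mm across without spout and handle, 125 mm high, on the table; loose. Origin: centre of its foot
- mug: blue mug, 82 mm across, 92 mm high, on the table; loose. Origin: centre of its foot
- jar: glass jar with metal lid, 72 mm across, 110 mm high, on the table; loose. Origin: centre of its foot
- spanner: steel spanner, 190 mm long, flat on the table; loose. Origin: centre of its underside
- tin: small round aluminium tin, 46 mm across, 34 mm high, on the hob's plate about 100 mm behind its middle (+x); loose. Origin: centre of its foot
There are look-alikes about, which are no part of the job. Leave any purple or turquoise look-alike of the crown alone.

How it is judged:
By the outcome, as a careful person would: the job done as asked, in the order asked, and still so for the second after the job is handed in, with the robot touching nothing.
It also fails if it takes over 67 s, if anything falls off the work surface, if the arm or the gripper's body presses on something with over 40 N, if the wrist force passes 120 N, or if a joint passes its speed limit or range.

## Robot

A 6-joint arm with a two-finger parallel gripper is mounted at the origin on the work surface. World frame = base frame: x ahead of the robot, y to its left, z up, the work surface at z = 0. Lengths are in m, angles in rad, forces in N, time in s.
With the tool pointing down it reaches from about 0.35 to 0.775 m from the base axis. Payload 7.3 kg.
Tool frame: the origin (TCP) lies at the very end of the fingers, on their centre line; the grasp point (between the pads) lies 19 mm behind it; z points along the fingers, y is the direction in which the jaws open and shut (so a half turn about z gives the same grasp; the last joint's range is limited). The gripper opens to 92 mm and grips with 3 to 60 N. Pads are 19 mm wide; open, the fingers measure 130 mm over their backs; the gripper's body (75 mm by 190 mm) begins 47 mm behind the grasp point.
Start: joints at [-1.482, 0.342, 1.524, -0, 1.275, -0.146], TCP at [0.122, -0.511, 0.227] pointing down, gripper open.
Joint ranges: [-2.53, 2.53], [-0.77, 2.02], [0.04, 2.7], [-1, 4.14], [0.28, 2.66], [-3.11, 3.11]. Speed limits (rad/s): [2.57, 2.57, 3.14, 3.14, 3.14, 3.14].

## Interface

Orientations are given as a 3x3 rotation matrix whose columns are the frame's x, y, z axes.
In Python, from cell import manip gives the robot as it stands.
- The arm moves only by the shell command python3 -m inch 'ROWS' [OPENING] [FORCE]. ROWS is JSON, a list of rows, each an object of numbers: "x", "y", "z": the shift along the tool's x, y, z in m; "twist": the turn about the tool's z in rad. A call has 1 to 20 rows; each row shifts and turns the pose as measured when the row begins, along the tool's axes as they then stand; what a row does not reach is not made up. A row lasts 1/10 s, in which the tool goes at most 50 mm and 8.59 degrees, less where a joint would pass 70% of its speed; a pose out of reach is approached as far as the arm can. A call with a gripper value outside its range is refused whole. OPENING is the finger opening in m, from 0 to 0.0918, set as the call begins (- or left out, the last holds). The fingers move at their own pace and stop on an object; FORCE is the grip in N (left out, the last holds). Time passes only in rows, so rows that do not move let the fingers close. It gives the time, the measured TCP pose, the force and the opening at its end, in the units of the state.
- manip.sense(): the state, without advancing time (a new reading comes with each control period).
- manip.capture(name): name is "scene" or "top" or "wrist"; returns a dict with "frame" (384x512x3 uint8, red, green, blue), "fx", "fy", "cx", "cy" (pixels), "extrinsics" (4x4, takes a point from camera to world coordinates); the wrist camera has in their place "tool_from_camera" (4x4, takes a point from camera to tool coordinates, whose origin is the TCP and whose axes are the flange's). Camera axes: x right, y down, z forward; pixel columns grow to the right and rows downward; lengths in m; the calibration is good to about 2 mm. A picture is of the moment at which its call begins: read the wrist's pose just before it. There is no depth.
- manip.job_done(): hands the job in, once; it reports no verdict.
The state is a dict: "time_s": time; "qpos": joint angles; "qvel": joint speeds; "effort": joint torques, N m; "eef_pos": TCP position; "eef_rot": TCP orientation; "force": force on the tool from outside, world axes, zero at the start; "torque": the same for the moment, N m; "opening": finger opening in m.
Only numpy, scipy, OpenCV 4.12 (cv2) and the standard library are available. Lean on these libraries where they do the work, as an engineer would, in place of code of your own. Each camera call takes 0.05 s, during which the arm holds its last target.

## Working session

There is one attempt and no reset: what is moved stays moved. The work goes in short steps, Python scripts to look and compute and a shell command to move; the robot and the scene stay as the last step left them, time stands still between calls to the robot, and variables do not carry over. Pictures are saved under pics/ and viewed, and the job is handed in when it is done.

```bash
ls; mkdir -p pics
python3 - <<'E'
from cell import manip
import cv2,numpy as np
s=manip.sense();print(s['time_s'],s['eef_pos'],np.round(s['eef_rot'],3).tolist(),s['force'],s['opening'])
for n in ['scene','top','wrist']:
    c=manip.capture(n);cv2.imwrite(f'pics/{n}0.png',c['frame'][:,:,::-1]);print(n,c['fx'],c['fy'],c['cx'],c['cy'],np.round(c.get('extrinsics',c.get('tool_from_camera')),4).tolist())
E
```

```text
pics
0.0 [ 0.12211928 -0.51016801  0.22604738] [[0.973, 0.233, -0.0], [0.233, -0.973, 0.002], [0.0, -0.002, -1.0]] [0.36061756 0.35424998 0.70909289] 0.09228426441028095
scene 415.2670388510552 415.2670388510552 257.01971297746513 186.0604520320058 [[0.6998, 0.5793, -0.418, 1.1225], [0.7142, -0.5561, 0.4249, -0.6168], [0.0137, -0.5959, -0.8029, 1.2589], [0.0, 0.0, 0.0, 1.0]]
top 486.29201090350267 486.29201090350267 254.29059093030114 191.2914157077961 [[-0.0072, -0.9934, 0.1143, 0.3358], [-0.9999, 0.0086, 0.0123, 0.0064], [-0.0132, -0.1142, -0.9934, 1.4906], [0.0, 0.0, 0.0, 1.0]]
wrist 301.0773060198715 301.0773060198715 258.1144714087802 189.29313371831165 [[-0.0002, -0.9661, -0.2581, 0.0696], [1.0, -0.0004, 0.0007, 0.0008], [-0.0008, -0.2581, 0.9661, -0.1575], [0.0, 0.0, 0.0, 1.0]]
```

View pics/scene0.png

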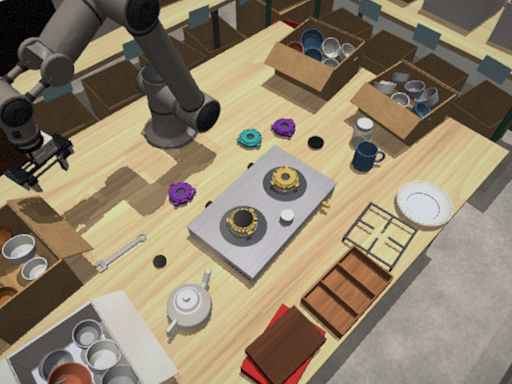

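View pics/top0.png

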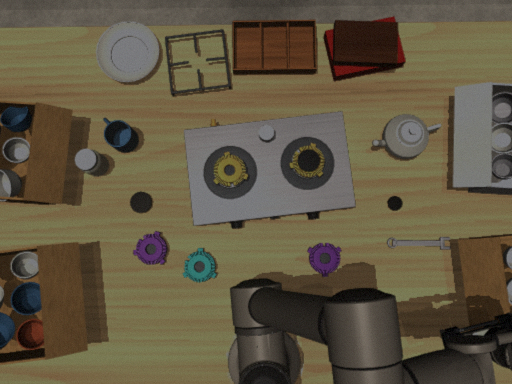

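View pics/wrist0.png

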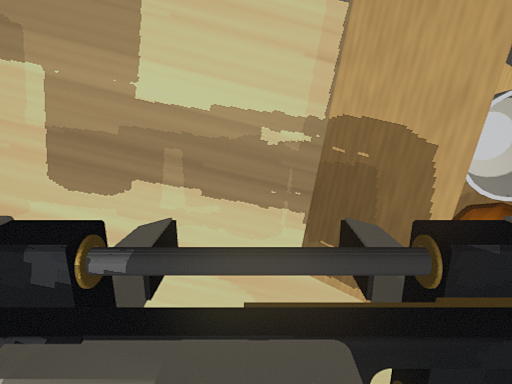

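The top view shows the bare crown in the left (+y) burner at about (230,171). The big cap is at (141,202), the small cap at (395,203), and the done burner at (307,162). Next I'll zoom in.

```bash
cat > h.py <<'E'
import numpy as np,cv2
from cell import manip
def cam(n):
    s=manip.sense(); c=manip.capture(n)
    if 'extrinsics' in c: T=np.array(c['extrinsics'])
    else:
        W=np.eye(4);W[:3,:3]=s['eef_rot'];W[:3,3]=s['eef_pos'];T=W@np.array(c['tool_from_camera'])
    K=np.array([[c['fx'],0,c['cx']],[0,c['fy'],c['cy']],[0,0,1]])
    return c['frame'][:,:,::-1].copy(),K,T,s
def p2w(u,v,z,K,T):
    d=T[:3,:3]@np.linalg.solve(K,[u,v,1.]);return T[:3,3]+d*(z-T[2,3])/d[2]
def w2p(p,K,T):
    q=K@(T[:3,:3].T@(np.asarray(p,float)-T[:3,3]));return q[:2]/q[2]
def st():
    s=manip.sense();R=np.array(s['eef_rot']);print('t',s['time_s'],'p',np.round(s['eef_pos'],4),'yaw x',round(np.degrees(np.arctan2(R[1,0],R[0,0])),2),'z',np.round(R[:,2],3),'F',np.round(s['force'],2),'T',np.round(s['torque'],2),'o',round(s['opening'],4),'q',np.round(s['qpos'],2));return s
E
python3 - <<'E'
from h import *
f,K,T,s=cam('top')
cv2.imwrite('pics/topz.png',cv2.resize(f[105:235,110:370],(780,390),interpolation=cv2.INTER_CUBIC))
for n,u,v,z in [('cap',141,202,.017),('small',395,203,.015),('crown',230,170,.105),('done',307,161,.12),('purp',151,249,0.02),('turq',201,266,0.02)]: print(n,p2w(u,v,z,K,T))
f,K,T,s=cam('scene')
cv2.imwrite('pics/scz.png',cv2.resize(f[140:280,180:345],(792,672)[:2] if 0 else (700,594),interpolation=cv2.INTER_CUBIC))
E
```

```text
cap [0.47546977 0.37066689 0.017     ]
small [ 0.46612145 -0.40212378  0.015     ]
crown [0.5576712  0.09316315 0.105     ]
done [ 0.57921286 -0.12770417  0.12      ]
purp [0.33277792 0.33693704 0.02      ]
turq [0.28112674 0.18585156 0.02      ]
```

View pics/topz.png

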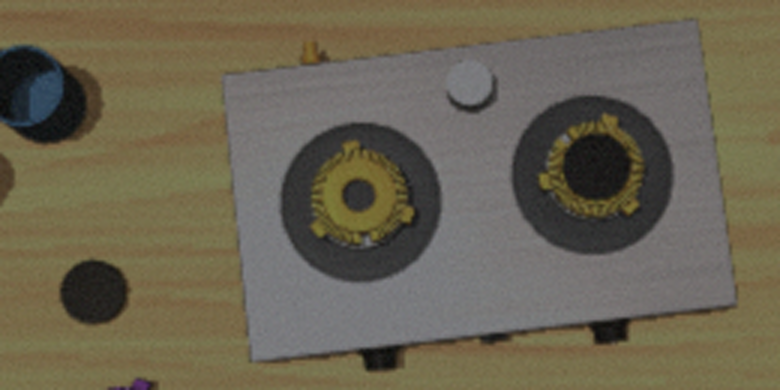

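View pics/scz.png

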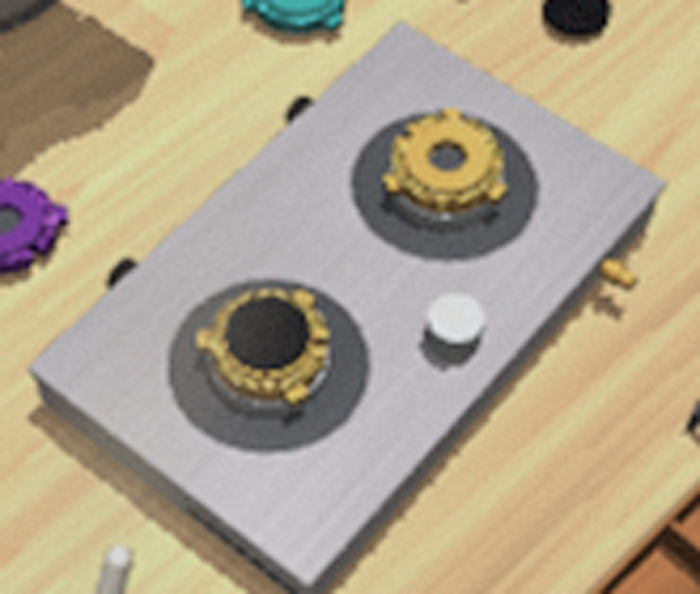

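```bash
python3 -m inch '[{"x":0.034,"y":-0.0304},{"x":0.034,"y":-0.0304},{"x":0.034,"y":-0.0304},{"x":0.034,"y":-0.0304},{"x":0.034,"y":-0.0304},{"x":0.034,"y":-0.0304},{"x":0.034,"y":-0.0304},{"x":0.034,"y":-0.0304},{"x":0.034,"y":-0.0304},{"x":0.034,"y":-0.0304},{"x":0.034,"y":-0.0304},{"x":0.034,"y":-0.0304},{"x":0.034,"y":-0.0304},{"x":0.034,"y":-0.0304},{"x":0.034,"y":-0.0304},{"x":0.034,"y":-0.0304}]' 0.03
python3 -c "
from h import *
st();f,K,T,s=cam('wrist');cv2.imwrite('pics/w1.png',f)"
```

```text
t 0.25 p [ 0.1222 -0.5104  0.2264] yaw x 13.45 z [-0.     0.001 -1.   ] F [-0.08  1.31 -0.75] T [ 0.02 -0.05 -0.06] o 0.0917 q [-1.48  0.34  1.52  0.    1.28 -0.15]schema error: expected keys x, y, z, twist
```

View pics/w1.png

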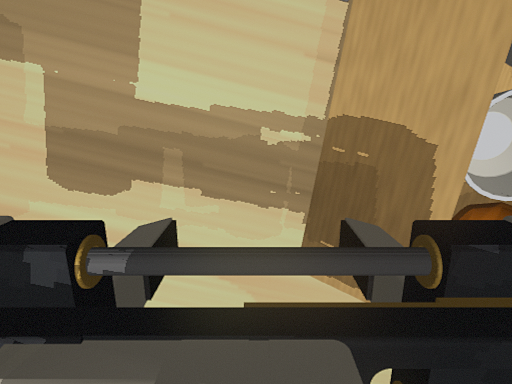

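All four keys are required in each row.

```bash
python3 -m inch '[{"x":0.034,"y":-0.0304,"z":0,"twist":0},{"x":0.034,"y":-0.0304,"z":0,"twist":0},{"x":0.034,"y":-0.0304,"z":0,"twist":0},{"x":0.034,"y":-0.0304,"z":0,"twist":0},{"x":0.034,"y":-0.0304,"z":0,"twist":0},{"x":0.034,"y":-0.0304,"z":0,"twist":0},{"x":0.034,"y":-0.0304,"z":0,"twist":0},{"x":0.034,"y":-0.0304,"z":0,"twist":0},{"x":0.034,"y":-0.0304,"z":0,"twist":0},{"x":0.034,"y":-0.0304,"z":0,"twist":0},{"x":0.034,"y":-0.0304,"z":0,"twist":0},{"x":0.034,"y":-0.0304,"z":0,"twist":0},{"x":0.034,"y":-0.0304,"z":0,"twist":0},{"x":0.034,"y":-0.0304,"z":0,"twist":0},{"x":0.034,"y":-0.0304,"z":0,"twist":0},{"x":0.034,"y":-0.0304,"z":0,"twist":0}]' 0.03
python3 -c "
from h import *
st();f,K,T,s=cam('wrist');cv2.imwrite('pics/w2.png',f)"
```

```text
time_s: 1.9
eef_pos: [0.5522, 0.1074, 0.2265]
eef_rot: [[0.975, 0.223, 0.006], [0.223, -0.975, -0.005], [0.005, 0.006, -1.0]]
force: [0.8, -0.9, 0.6]
opening: 0.0296
t 1.9 p [0.5522 0.1074 0.2265] yaw x 12.88 z [ 0.006 -0.005 -1.   ] F [ 0.85 -0.93  0.59] T [ 0.01 -0.01 -0.08] o 0.0296 q [ 0.06  0.41  1.42 -0.01  1.3   1.41]
```

View pics/w2.png

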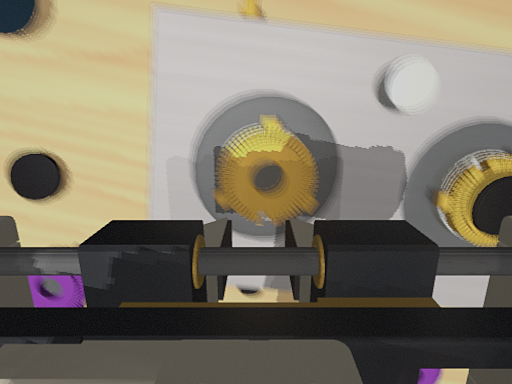

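```bash
python3 -m inch '[{"x":-0.015,"y":0,"z":0.025,"twist":0},{"x":-0.015,"y":0,"z":0.025,"twist":0},{"x":0,"y":0,"z":0,"twist":0},{"x":0,"y":0,"z":0,"twist":0}]' 0.0 20
python3 -c "
from h import *
st();f,K,T,s=cam('wrist');cv2.imwrite('pics/w3.png',cv2.resize(f[20:245,110:420],(800,580),interpolation=cv2.INTER_CUBIC));np.savez('w3',f=f,K=K,T=T)"
```

```text
time_s: 2.35
eef_pos: [0.5278, 0.1096, 0.1741]
eef_rot: [[0.973, 0.231, 0.009], [0.231, -0.973, -0.0], [0.009, 0.003, -1.0]]
force: [0.7, -0.7, 0.1]
opening: 0.0032
t 2.35 p [0.5278 0.1096 0.1741] yaw x 13.37 z [ 0.009 -0.    -1.   ] F [ 0.65 -0.72  0.09] T [ 0.07 -0.05  0.01] o 0.0032 q [ 0.06  0.41  1.57 -0.    1.15  1.4 ]
```

View pics/w3.png

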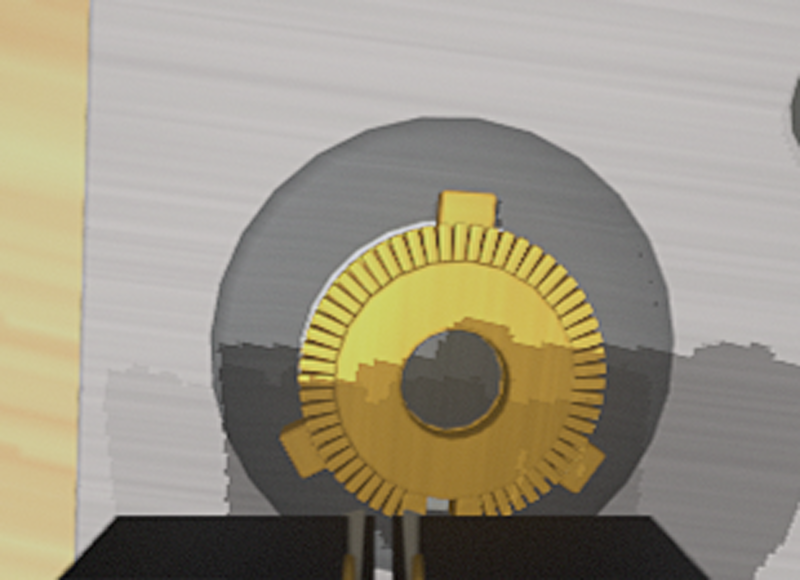

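```bash
python3 -m inch '[{"x":0,"y":0.045,"z":0.01,"twist":0},{"x":0,"y":0.045,"z":0.01,"twist":0},{"x":0,"y":0.045,"z":0.004,"twist":0},{"x":0,"y":0,"z":0,"twist":0},{"x":0,"y":0,"z":0,"twist":0}]' 0.0 20
python3 -c "
from h import *
st();f,K,T,s=cam('wrist');cv2.imwrite('pics/w4f.png',f);np.savez('w4',f=f,K=K,T=T)
u,v=w2p([.557,.093,.1],K,T);print(u,v)"
python3 -m inch '[{"x":0,"y":-0.045,"z":0,"twist":0},{"x":0,"y":-0.045,"z":0,"twist":0},{"x":0,"y":-0.045,"z":0,"twist":0},{"x":0,"y":-0.045,"z":0,"twist":0},{"x":0,"y":-0.045,"z":0,"twist":0},{"x":0,"y":-0.045,"z":0,"twist":0},{"x":0,"y":0,"z":0,"twist":0},{"x":0,"y":0,"z":0,"twist":0}]' 0.0 20
python3 -c "
from h import *
st();f,K,T,s=cam('wrist');cv2.imwrite('pics/w5f.png',f);np.savez('w5',f=f,K=K,T=T)
u,v=w2p([.557,.093,.1],K,T);print(u,v)"
```

```text
time_s: 2.9
eef_pos: [0.5668, -0.0271, 0.1571]
eef_rot: [[0.973, 0.232, 0.024], [0.232, -0.973, -0.001], [0.023, 0.007, -1.0]]
force: [-0.1, 0.3, 0.7]
opening: 0.0001
t 2.9 p [ 0.5668 -0.0271  0.1571] yaw x 13.4 z [ 0.024 -0.001 -1.   ] F [-0.14  0.32  0.72] T [0.03 0.01 0.03] o 0.0001 q [-0.18  0.47  1.53  0.    1.12  1.15]
93.54242027130724 183.3405216671751
time_s: 3.75
eef_pos: [0.5015, 0.2534, 0.1617]
eef_rot: [[0.97, 0.24, 0.037], [0.24, -0.971, 0.002], [0.036, 0.007, -0.999]]
force: [1.2, -0.8, -0.2]
opening: 0.0007
t 3.75 p [0.5015 0.2534 0.1617] yaw x 13.88 z [ 0.037  0.002 -0.999] F [ 1.15 -0.84 -0.17] T [-0.06  0.02 -0.04] o 0.0007 q [ 0.34  0.45  1.55 -0.01  1.11  1.67]
479.28570721492144 185.9799539510556
```

View pics/w4f.png

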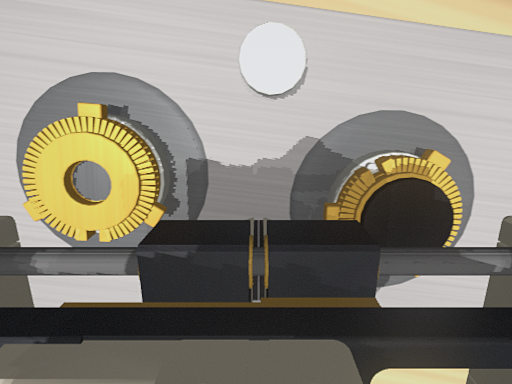

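View pics/w5f.png

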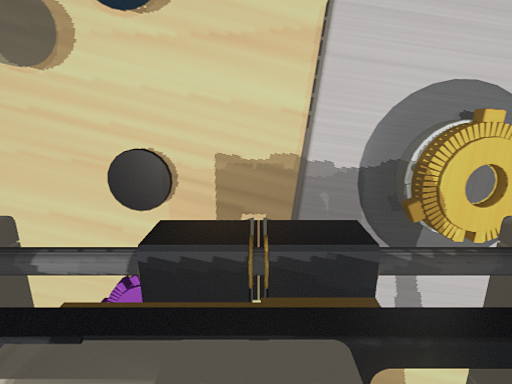

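```bash
python3 -c "
import numpy as np,cv2
a=np.load('w4.npz')['f'][90:250,10:180];b=np.load('w5.npz')['f'][90:250,372:512]
cv2.imwrite('pics/z45.png',np.hstack([cv2.resize(a,(425,400),interpolation=3),cv2.resize(b,(350,400),interpolation=3)]))
cv2.imwrite('pics/z4.png',cv2.resize(a,(638,600),interpolation=3));cv2.imwrite('pics/z5.png',cv2.resize(b,(525,600),interpolation=3))"
```

```text
(no output)
```

View pics/z4.png

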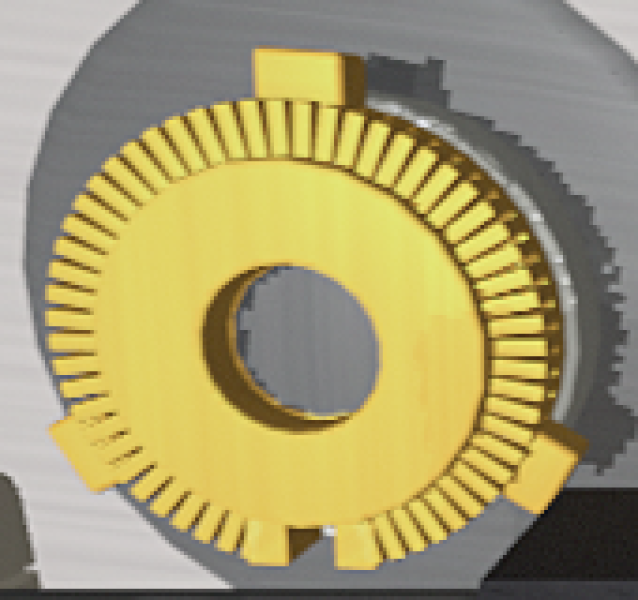

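View pics/z5.png

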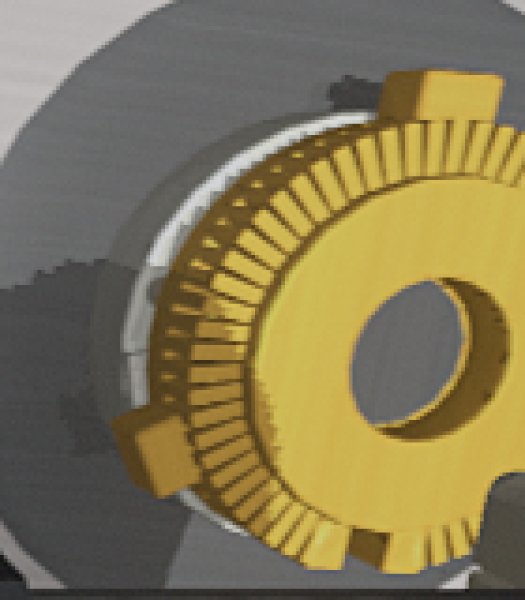

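```bash
cat > fit.py <<'E'
import numpy as np,cv2,sys
from scipy.optimize import minimize
from scipy.spatial.transform import Rotation as Ro
a=np.linspace(0,2*np.pi,120,endpoint=False)
circ=lambda r,z:np.c_[r*np.cos(a),r*np.sin(a),0*a+z]/1000
rim=np.r_[circ(46,0),circ(46,16)];land=np.r_[circ(36,16),circ(36,20)]
lugs=[]
for d in (180,60,-60):
    b=np.array([[x,y,z] for x in(44,55) for y in(-8,8) for z in(0,12)])/1000
    lugs.append(b@Ro.from_euler('z',d,degrees=True).as_matrix().T)
hole=circ(16,20)
S=4
def load(names):
    D=[]
    for n in names:
        q=np.load(n+'.npz');f,K,T=q['f'],q['K'],q['T']
        D.append((f,K,T))
    return D
def proj(P,K,T):
    q=((P-T[:3,3])@T[:3,:3])@K.T;return q[:,:2]/q[:,2:]
def pose(p):  # x,y,z mm ; yaw deg; tilt vec: direction (world) of rise, deg
    tx,ty=p[4],p[5]
    R=Ro.from_rotvec(np.radians([ty,-tx,0]))*Ro.from_euler('z',p[3],degrees=True)
    return R.as_matrix(),np.array(p[:3])/1000
def render(p,K,T,off,box):
    u0,v0,u1,v1=box;m=np.zeros(((v1-v0)*S,(u1-u0)*S),np.uint8)
    R,t=pose(p)
    for P in [rim,land]+lugs:
        uv=proj(P@R.T+t,K,T)+off
        h=cv2.convexHull(np.round(((uv+.5-[u0,v0])*S-.5)*16).astype(np.int32))
        cv2.fillConvexPoly(m,h,255,shift=4)
    uv=proj(hole@R.T+t,K,T)+off
    return cv2.resize(m,(u1-u0,v1-v0),interpolation=cv2.INTER_AREA)/255.,uv
def prep(D,c):
    O=[]
    for f,K,T in D:
        uv=proj(np.array([c]),K,T)[0];r=0.068*K[0,0]/abs(T[2,3]-c[2])*1.0
        u0,v0=np.maximum(0,(uv-r).astype(int));u1=min(512,int(uv[0]+r));v1=min(218,int(uv[1]+r))
        g=cv2.cvtColor(f,cv2.COLOR_BGR2HSV)[v0:v1,u0:u1]
        m=((g[...,1]>120)&(g[...,0]>12)&(g[...,0]<35)).astype(np.uint8)
        m=cv2.morphologyEx(m,cv2.MORPH_CLOSE,np.ones((3,3)))
        # keep main component and fill
        n,l,s,_=cv2.connectedComponentsWithStats(m);m=(l==1+np.argmax(s[1:,4])).astype(np.uint8)
        cs,_=cv2.findContours(m,cv2.RETR_EXTERNAL,cv2.CHAIN_APPROX_NONE);m=cv2.drawContours(m*0,cs,-1,1,-1)
        O.append(((u0,v0,u1,v1),m))
    return O
def run(names,c,yaw0,tilts,excl=True,rows=None):
    D=load(names);O=prep(D,c);best=None;out=[]
    n=len(D)
    def cost(q,full=False):
        e=0
        for i,((f,K,T),(box,m)) in enumerate(zip(D,O)):
            off=np.zeros(2) if i==0 else q[6+2*(i-1):8+2*(i-1)]
            r,_=render(q[:6],K,T,off,box);d=np.abs(r-m)
            R,t=pose(q)   # ignore area round notch
            nuv=proj(np.array([[.042,0,.01]])@R.T+t,K,T)[0]-box[:2]
            w=np.ones_like(d);cv2.circle(w,tuple(int(x) for x in nuv),int(0.011*K[0,0]/.2),0,-1)
            e+=(d*w).sum()
        return e+ 0.5*np.sum(np.array(q[6:])**2)+ 20*((q[2]-91)/3)**2
    for t in tilts:
        q0=np.r_[c[0]*1000,c[1]*1000,90,yaw0,t,np.zeros(2*(n-1))]
        sim=np.vstack([q0]+[q0+np.eye(len(q0))[k]*([3,3,3,4,2,2]+[2]*20)[k] for k in range(len(q0))])
        r=minimize(cost,q0,method='Nelder-Mead',options=dict(initial_simplex=sim,maxiter=900,maxfev=900,xatol=.02,fatol=.3))
        out.append(r);q=r.x
        print(round(r.fun,1),'xyz',np.round(q[:3],1),'yaw',round(q[3],1),'tilt',np.round(q[4:6],2),'mag',round(np.hypot(*q[4:6]),2),'dir',round(np.degrees(np.arctan2(q[5],q[4])),1),'off',np.round(q[6:],1))
    r=min(out,key=lambda r:r.fun);q=r.x
    ims=[]
    for i,((f,K,T),(box,m)) in enumerate(zip(D,O)):
        off=np.zeros(2) if i==0 else q[6+2*(i-1):8+2*(i-1)]
        rr,_=render(q[:6],K,T,off,box);im=f[box[1]:box[3],box[0]:box[2]].copy()
        cs,_=cv2.findContours((rr>.5).astype(np.uint8),0,1);big=cv2.resize(im,None,fx=2,fy=2,interpolation=3)
        cv2.drawContours(big,[c2*2 for c2 in cs],-1,(0,0,255),1)
        cs,_=cv2.findContours(m,0,1);cv2.drawContours(big,[c2*2 for c2 in cs],-1,(255,0,0),1)
        ims.append(cv2.copyMakeBorder(big,0,max(0,400-big.shape[0]),0,0,0))
    return q,np.hstack([i[:400] for i in ims])
E
time timeout 500 python3 -c "
from fit import *
q,im=run(['w3','w4','w5'],[.557,.093,.098],180,[(0,0),(3,0),(-3,0),(0,3),(0,-3)])
im=cv2.resize(im,None,fx=min(1,800/im.shape[1]),fy=min(1,800/im.shape[1]));cv2.imwrite('pics/fit1.png',im)"
```

```text
480.7 xyz [557.6  94.3  87.2] yaw 189.0 tilt [-1.8   0.46] mag 1.86 dir 165.6 off [-1.3 -0.9  2.  -0.3]
439.2 xyz [557.9  94.5  86.3] yaw 189.2 tilt [-0.75  1.84] mag 1.98 dir 112.3 off [-1.7 -0.3  2.2 -0.1]
499.5 xyz [557.4  94.2  86.7] yaw 189.0 tilt [-2.44  0.66] mag 2.52 dir 164.9 off [-1.9 -1.2  2.4 -0.7]
453.3 xyz [557.8  94.6  87.1] yaw 189.2 tilt [-1.35  1.29] mag 1.87 dir 136.3 off [-1.1 -0.3  2.1 -0.2]
454.5 xyz [557.7  94.4  86.2] yaw 188.9 tilt [-1.71  1.97] mag 2.61 dir 131.0 off [-1.7 -0.5  2.1 -0.1]
real	0m10.409s
user	0m10.353s
sys	0m0.460s
```

View pics/fit1.png

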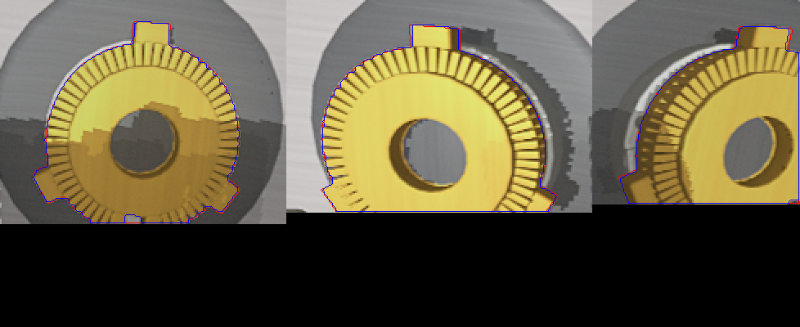

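```bash
cat > scan.py <<'E'
from fit import *
def scan(names,c,q0,mag=3.0,step=30,zp=None):
    D=load(names);O=prep(D,c);n=len(D)
    def cost(p,az):
        q=np.r_[p[:4],mag*np.cos(az),mag*np.sin(az)];e=0
        for i,((f,K,T),(box,m)) in enumerate(zip(D,O)):
            off=np.zeros(2) if i==0 else p[4+2*(i-1):6+2*(i-1)]
            r,_=render(q,K,T,off,box);d=np.abs(r-m);R,t=pose(q)
            nuv=proj(np.array([[.042,0,.01]])@R.T+t,K,T)[0]-box[:2]
            cv2.circle(d,tuple(int(x) for x in nuv),int(0.011*K[0,0]/.2),0,-1)
            e+=d.sum()
        return e
    for az in range(0,360,step):
        p0=np.r_[q0,np.zeros(2*(n-1))];best=None
        for k in range(2):
            sim=np.vstack([p0]+[p0+np.eye(len(p0))[j]*([2,2,2,2]+[1.5]*20)[j] for j in range(len(p0))])
            r=minimize(cost,p0,args=(np.radians(az),),method='Nelder-Mead',options=dict(initial_simplex=sim,maxfev=900,xatol=.01,fatol=.1));p0=r.x
        print(az,round(r.fun,1),np.round(r.x,1))
E
python3 -c "
from scan import *
scan(['w3','w4','w5'],[.557,.093,.098],[557.7,94.4,88,189])"
```

```text
0 701.8 [ 5.583e+02  9.450e+01  8.720e+01  1.892e+02 -7.000e-01 -5.000e-01
  2.600e+00 -5.000e-01]
30 593.4 [558.1  94.6  86.7 189.1  -1.1  -0.6   2.3  -0.8]
60 484.2 [ 5.580e+02  9.470e+01  8.650e+01  1.891e+02 -1.200e+00 -5.000e-01
  2.000e+00 -7.000e-01]
90 413.8 [ 5.579e+02  9.460e+01  8.580e+01  1.891e+02 -1.900e+00 -4.000e-01
  2.100e+00 -4.000e-01]
120 388.4 [ 5.578e+02  9.460e+01  8.580e+01  1.891e+02 -1.900e+00 -4.000e-01
  2.300e+00 -1.000e-01]
150 406.3 [ 5.577e+02  9.460e+01  8.610e+01  1.891e+02 -1.700e+00 -3.000e-01
  2.600e+00 -1.000e-01]
180 462.6 [ 5.575e+02  9.430e+01  8.670e+01  1.893e+02 -1.700e+00 -6.000e-01
  2.600e+00 -3.000e-01]
210 557.3 [ 5.576e+02  9.420e+01  8.750e+01  1.892e+02 -1.100e+00 -5.000e-01
  2.600e+00 -2.000e-01]
240 655.2 [ 5.577e+02  9.410e+01  8.750e+01  1.895e+02 -1.100e+00 -7.000e-01
  2.900e+00 -2.000e-01]
270 748.5 [ 5.580e+02  9.420e+01  8.780e+01  1.899e+02 -7.000e-01 -6.000e-01
  2.900e+00 -2.000e-01]
300 781.1 [ 5.582e+02  9.420e+01  8.760e+01  1.897e+02 -6.000e-01 -6.000e-01
  2.900e+00 -3.000e-01]
330 768.2 [ 5.583e+02  9.430e+01  8.710e+01  1.893e+02 -8.000e-01 -6.000e-01
  2.900e+00 -5.000e-01]
```

The fit puts the crown's axis near (0.558, 0.0945), with its notch at about 189° in the world frame. It is highest at about 123°, so the electrode should be about 66° clockwise of the notch. I'll push the lug at 249° clockwise. That keeps the wrist camera over the crown.

```bash
python3 -m inch '[{"x":0,"y":0,"z":0,"twist":-0.1376},{"x":0,"y":0,"z":0,"twist":-0.1376},{"x":0,"y":0,"z":0,"twist":-0.1376},{"x":0,"y":0,"z":0,"twist":-0.1376},{"x":0,"y":0,"z":0,"twist":-0.1376},{"x":0,"y":0,"z":0,"twist":-0.1376},{"x":0,"y":0,"z":0,"twist":-0.1376},{"x":-0.031,"y":0.0237,"z":0,"twist":0},{"x":-0.031,"y":0.0237,"z":0,"twist":0},{"x":-0.031,"y":0.0237,"z":0,"twist":0},{"x":-0.031,"y":0.0237,"z":0,"twist":0},{"x":-0.031,"y":0.0237,"z":0,"twist":0},{"x":-0.031,"y":0.0237,"z":0,"twist":0},{"x":0,"y":0,"z":0,"twist":0}]' 0 20
cat >> h.py <<'E'
def togo(x,y,z,yaw):
    s=st();R=np.array(s['eef_rot']);d=R.T@(np.array([x,y,z])-s['eef_pos'])
    cy=np.degrees(np.arctan2(R[1,0],R[0,0]));dy=(yaw-cy+180)%360-180
    print('togo tool xyz mm',np.round(d*1000,1),'twist rad',round(-np.radians(dy),4))
E
python3 -c "
from h import *
togo(.568,.0286,.093,69.1);f,K,T,s=cam('wrist');cv2.imwrite('pics/w6.png',f);np.savez('w6',f=f,K=K,T=T)"
```

```text
time_s: 5.2
eef_pos: [0.5802, 0.0064, 0.1692]
eef_rot: [[0.336, 0.941, 0.044], [0.942, -0.337, -0.0], [0.014, 0.041, -0.999]]
force: [-0.3, -0.2, -0.4]
opening: 0.0
t 5.2 p [0.5802 0.0064 0.1692] yaw x 70.34 z [ 0.044 -0.    -0.999] F [-0.31 -0.24 -0.37] T [-0.01 -0.04  0.03] o 0.0 q [-0.12  0.47  1.49  0.01  1.14  0.22]
togo tool xyz mm [ 15.7 -22.1  75.6] twist rad 0.0217
```

View pics/w6.png

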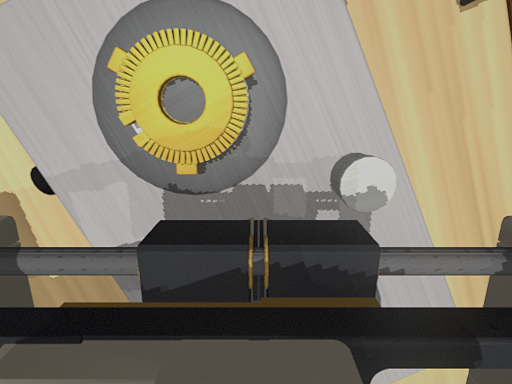

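```bash
python3 -m inch '[{"x":0.008,"y":-0.011,"z":0.018,"twist":0.011},{"x":0.0077,"y":-0.011,"z":0.018,"twist":0.011},{"x":0,"y":0,"z":0.018,"twist":0},{"x":0,"y":0,"z":0.01,"twist":0},{"x":0,"y":0,"z":0,"twist":0}]' 0 20
python3 -c "
from h import *
togo(.568,.0286,.093,69.1);f,K,T,s=cam('wrist');cv2.imwrite('pics/w7.png',f);np.savez('w7',f=f,K=K,T=T)"
```

```text
time_s: 5.75
eef_pos: [0.5655, 0.0307, 0.1042]
eef_rot: [[0.362, 0.931, 0.044], [0.932, -0.362, 0.001], [0.017, 0.041, -0.999]]
force: [0.4, -0.5, 0.2]
opening: 0.0006
t 5.75 p [0.5655 0.0307 0.1042] yaw x 68.8 z [ 0.044  0.001 -0.999] F [ 0.45 -0.54  0.19] T [-0.05 -0.04  0.02] o 0.0006 q [-0.08  0.52  1.61  0.01  0.97  0.28]
togo tool xyz mm [-1.2  2.6 11.3] twist rad -0.0052
```

View pics/w7.png

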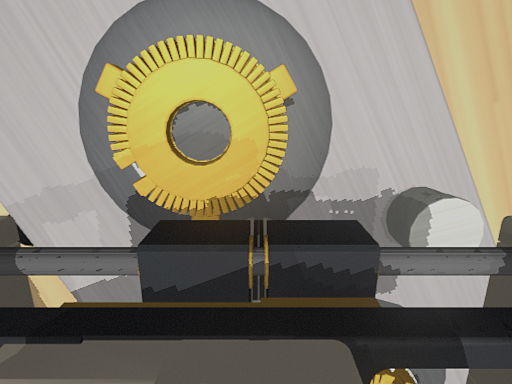

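```bash
python3 -m inch '[{"x":-0.0005,"y":0.0013,"z":0.004,"twist":0},{"x":-0.0006,"y":0.0013,"z":0.004,"twist":0},{"x":0,"y":0,"z":0.0033,"twist":0},{"x":0,"y":0,"z":0,"twist":0}]' 0 20
python3 -c "
from h import *
togo(.568,.0286,.093,69.1)"
```

```text
time_s: 6.2
eef_pos: [0.5704, 0.0282, 0.0954]
eef_rot: [[0.362, 0.931, 0.05], [0.932, -0.362, 0.001], [0.019, 0.046, -0.999]]
force: [-0.7, -0.8, 1.7]
opening: 0.0006
t 6.2 p [0.5704 0.0282 0.0954] yaw x 68.79 z [ 0.05   0.001 -0.999] F [-0.67 -0.78  1.71] T [-0.03 -0.01 -0.02] o 0.0006 q [-0.09  0.53  1.61  0.01  0.94  0.28]
togo tool xyz mm [-0.6 -2.4  2.3] twist rad -0.0054
```

```bash
python3 -m inch '[{"x":-0.0003,"y":-0.001,"z":0.002,"twist":0},{"x":-0.0003,"y":-0.0015,"z":0.0005,"twist":0},{"x":0,"y":-0.002,"z":0,"twist":0},{"x":0,"y":-0.002,"z":0,"twist":0},{"x":0,"y":0,"z":0,"twist":0}]' 0 20
python3 -c "
from h import *
togo(.568,.0286,.093,69.1)"
```

```text
time_s: 6.7
eef_pos: [0.5638, 0.0301, 0.0928]
eef_rot: [[0.362, 0.931, 0.051], [0.932, -0.362, 0.001], [0.019, 0.047, -0.999]]
force: [-1.1, 0.1, 0.6]
opening: 0.0005
t 6.7 p [0.5638 0.0301 0.0928] yaw x 68.78 z [ 0.051  0.001 -0.999] F [-1.08  0.06  0.55] T [-0.03 -0.02  0.  ] o 0.0005 q [-0.09  0.53  1.64  0.01  0.93  0.28]
togo tool xyz mm [0.1 4.5 0. ] twist rad -0.0055
```

```bash
python3 -m inch '[{"x":0,"y":-0.001,"z":0,"twist":0},{"x":-0.0008,"y":-0.0016,"z":0,"twist":0.027},{"x":-0.0008,"y":-0.0016,"z":0,"twist":0.027},{"x":-0.0008,"y":-0.0016,"z":0,"twist":0.027},{"x":-0.0008,"y":-0.0016,"z":0,"twist":0.027},{"x":-0.0008,"y":-0.0016,"z":0,"twist":0.027},{"x":-0.0008,"y":-0.0016,"z":0,"twist":0.027}]' 0 20
cat >> h.py <<'E'
C=np.array([.5578,.0946])
def rel():
    s=st();R=np.array(s['eef_rot']);d=R.T@np.array([C[0]-s['eef_pos'][0],C[1]-s['eef_pos'][1],0]);print('axis in tool mm',np.round(d*1000,1))
E
python3 -c "
from h import *
rel();f,K,T,s=cam('wrist');cv2.imwrite('pics/w8.png',f);np.savez('w8',f=f,K=K,T=T)"
```

```text
time_s: 7.4
eef_pos: [0.5514, 0.0303, 0.0924]
eef_rot: [[0.519, 0.853, 0.051], [0.854, -0.52, 0.001], [0.027, 0.043, -0.999]]
force: [0.0, -0.3, 0.5]
opening: 0.0006
t 7.4 p [0.5514 0.0303 0.0924] yaw x 58.72 z [ 0.051  0.001 -0.999] F [ 0.01 -0.26  0.46] T [-0.09 -0.01 -0.02] o 0.0006 q [-0.09  0.51  1.67  0.01  0.91  0.46]
axis in tool mm [ 58.3 -27.9   0.4]
```

View pics/w8.png

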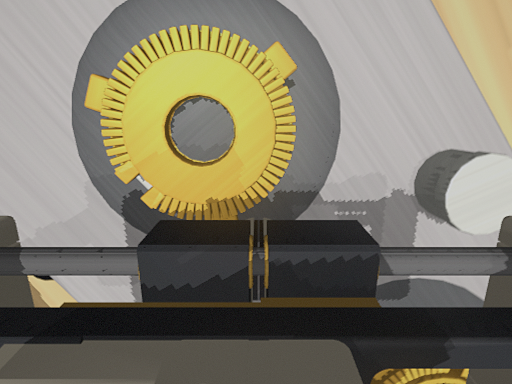

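Run:
```python
from h import *
for n,nt,hc,lug in [('w7',(139,170),(199,132),(285,82)),('w8',(145,183),(203,130),(281,63))]:
    q=np.load(n+'.npz');K,T=q['K'],q['T']
    a=p2w(*nt,.104,K,T);b=p2w(*hc,.108,K,T);l=p2w(*lug,.1,K,T)
    print(n,b,np.degrees(np.arctan2(*(a-b)[[1,0]])),np.degrees(np.arctan2(*(l-b)[[1,0]])))
```

```text
w7 [0.55921199 0.09468134 0.108     ] -170.15878811170896 8.167227186654545
w8 [0.56033215 0.09385731 0.108     ] -170.72055065651236 8.45627617287916
```

```bash
python3 -m inch '[{"x":0,"y":-0.002,"z":0,"twist":0},{"x":0,"y":-0.002,"z":0,"twist":0},{"x":0,"y":-0.002,"z":0,"twist":0},{"x":0,"y":-0.002,"z":0,"twist":0}]' 0 20
python3 -c "
from h import *
rel();f,K,T,s=cam('wrist');cv2.imwrite('pics/w9.png',f);np.savez('w9',f=f,K=K,T=T)"
```

```text
time_s: 7.85
eef_pos: [0.5457, 0.0337, 0.093]
eef_rot: [[0.52, 0.852, 0.055], [0.854, -0.521, -0.001], [0.028, 0.048, -0.998]]
force: [0.5, -2.3, 2.7]
opening: 0.0003
t 7.85 p [0.5457 0.0337 0.093 ] yaw x 58.64 z [ 0.055 -0.001 -0.998] F [ 0.53 -2.33  2.74] T [-0.36 -0.28 -0.01] o 0.0003 q [-0.08  0.5   1.69  0.    0.9   0.46]
axis in tool mm [ 58.3 -21.4   0.6]
```

View pics/w9.png

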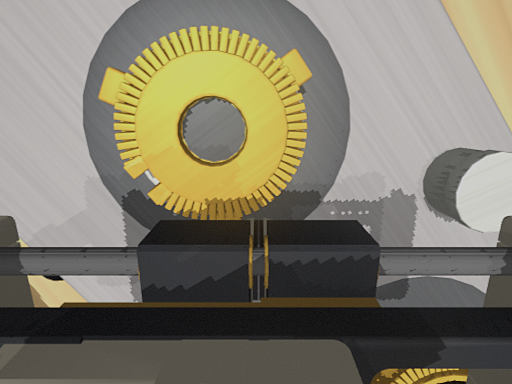

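```bash
python3 -m inch '[{"x":-0.0006,"y":-0.0018,"z":0,"twist":0.0262},{"x":-0.0006,"y":-0.0018,"z":0,"twist":0.0262},{"x":-0.0006,"y":-0.0018,"z":0,"twist":0.0262},{"x":-0.0006,"y":-0.0018,"z":0,"twist":0.0262}]' 0 20
python3 -c "
from h import *
rel();f,K,T,s=cam('wrist');cv2.imwrite('pics/w10.png',f);np.savez('w10',f=f,K=K,T=T)"
```

```text
time_s: 8.3
eef_pos: [0.5381, 0.0358, 0.093]
eef_rot: [[0.613, 0.788, 0.056], [0.789, -0.614, -0.001], [0.034, 0.045, -0.998]]
force: [0.5, -1.4, 2.8]
opening: 0.0006
t 8.3 p [0.5381 0.0358 0.093 ] yaw x 52.16 z [ 0.056 -0.001 -0.998] F [ 0.47 -1.38  2.77] T [-0.43 -0.24 -0.02] o 0.0006 q [-0.08  0.48  1.71  0.    0.89  0.58]
axis in tool mm [ 58.5 -20.6   1.1]
```

View pics/w10.png

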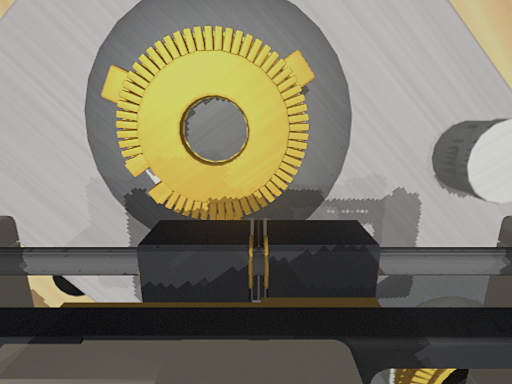

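```bash
python3 -m inch '[{"x":-0.0006,"y":-0.0018,"z":-0.0005,"twist":0.0262},{"x":-0.0006,"y":-0.0018,"z":0,"twist":0.0262},{"x":-0.0006,"y":-0.0018,"z":0,"twist":0.0262},{"x":-0.0006,"y":-0.0018,"z":0,"twist":0.0262},{"x":-0.0006,"y":-0.0018,"z":0,"twist":0.0262},{"x":-0.0006,"y":-0.0018,"z":0,"twist":0.0262},{"x":-0.0006,"y":-0.0018,"z":0,"twist":0.0262},{"x":-0.0006,"y":-0.0018,"z":0,"twist":0.0262}]' 0 20
cat > yawest.py <<'E'
from fit import *
import sys
def yaw(n,nt,hc):
    from h import p2w
    q=np.load(n+'.npz');K,T=q['K'],q['T']
    a=p2w(*nt,.104,K,T);b=p2w(*hc,.108,K,T);print(n,np.round(b,4),'notch yaw',round(np.degrees(np.arctan2(*(a-b)[[1,0]]))%360,1))
E
python3 -c "
from h import *
rel();f,K,T,s=cam('wrist');cv2.imwrite('pics/w11.png',f);np.savez('w11',f=f,K=K,T=T)
from yawest import yaw
yaw('w9',(152,177),(214,130));yaw('w10',(152,177),(214,130))"
```

```text
time_s: 9.15
eef_pos: [0.5232, 0.0428, 0.0929]
eef_rot: [[0.775, 0.63, 0.057], [0.631, -0.776, -0.001], [0.043, 0.036, -0.998]]
force: [1.3, -1.4, 2.8]
opening: 0.0009
t 9.15 p [0.5232 0.0428 0.0929] yaw x 39.16 z [ 0.057 -0.001 -0.998] F [ 1.27 -1.36  2.79] T [-0.36 -0.23 -0.02] o 0.0009 q [-0.07  0.46  1.75  0.    0.87  0.82]
axis in tool mm [ 59.4 -18.4   1.9]
w9 [0.5589 0.0946 0.108 ] notch yaw 184.5
w10 [0.5582 0.0948 0.108 ] notch yaw 178.0
```

View pics/w11.png

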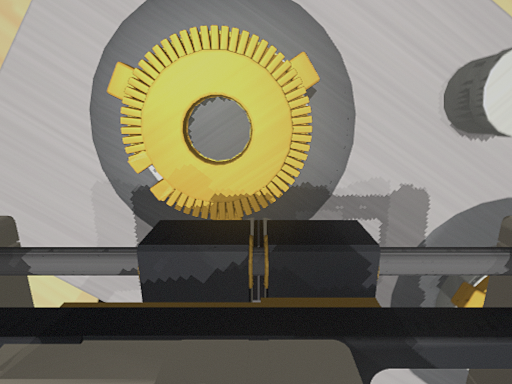

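```bash
python3 -m inch '[{"x":-0.0004,"y":-0.0016,"z":0,"twist":0.0262},{"x":-0.0004,"y":-0.0016,"z":0,"twist":0.0262},{"x":-0.0004,"y":-0.0016,"z":0,"twist":0.0262},{"x":-0.0004,"y":-0.0016,"z":0,"twist":0.0262},{"x":-0.0004,"y":-0.0016,"z":0,"twist":0.0262},{"x":-0.0004,"y":-0.0016,"z":0,"twist":0.0262},{"x":-0.0004,"y":-0.0016,"z":0,"twist":0.0262},{"x":-0.0004,"y":-0.0016,"z":0,"twist":0.0262}]' 0 20
python3 -c "
from h import *
rel();f,K,T,s=cam('wrist');cv2.imwrite('pics/w12.png',f);np.savez('w12',f=f,K=K,T=T)
from yawest import yaw
yaw('w11',(156,174),(218,129));yaw('w12',(156,174),(218,129))"
```

```text
time_s: 10.0
eef_pos: [0.5124, 0.0518, 0.0927]
eef_rot: [[0.895, 0.442, 0.056], [0.443, -0.897, -0.002], [0.05, 0.026, -0.998]]
force: [1.2, -2.3, 3.2]
opening: 0.0004
t 10.0 p [0.5124 0.0518 0.0927] yaw x 26.33 z [ 0.056 -0.002 -0.998] F [ 1.21 -2.33  3.15] T [-0.38 -0.13 -0.06] o 0.0004 q [-0.05  0.45  1.78  0.    0.86  1.06]
axis in tool mm [ 59.6 -18.3   2.5]
w11 [0.5577 0.0946 0.108 ] notch yaw 163.8
w12 [0.5577 0.0946 0.108 ] notch yaw 150.9
```

View pics/w12.png

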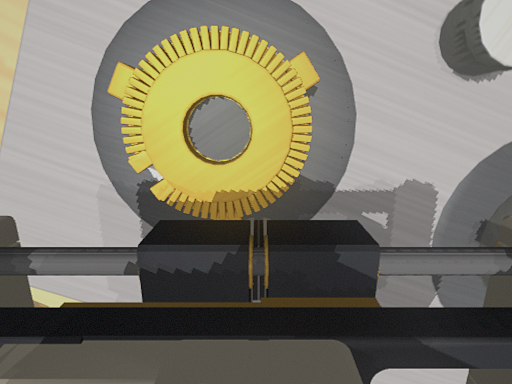

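```bash
python3 -m inch '[{"x":-0.0003,"y":-0.0012,"z":-0.0003,"twist":0.018},{"x":-0.0003,"y":-0.0012,"z":0,"twist":0.018},{"x":-0.0003,"y":-0.0012,"z":0,"twist":0.018},{"x":-0.0003,"y":-0.0012,"z":0,"twist":0.018},{"x":-0.0003,"y":-0.0012,"z":0,"twist":0.018},{"x":-0.0003,"y":-0.0012,"z":0,"twist":0.018}]' 0 20
python3 -c "
from h import *
rel()"
python3 -m inch '[{"x":-0.0003,"y":-0.0012,"z":0,"twist":0.018},{"x":-0.0003,"y":-0.0012,"z":0,"twist":0.018},{"x":-0.0003,"y":-0.0012,"z":0,"twist":0.018},{"x":-0.0003,"y":-0.0012,"z":0,"twist":0.018}]' 0 20
python3 -c "
from h import *
rel();f,K,T,s=cam('wrist');cv2.imwrite('pics/w13.png',f);np.savez('w13',f=f,K=K,T=T)
from yawest import yaw
yaw('w13',(156,174),(218,129))"
```

```text
time_s: 10.65
eef_pos: [0.507, 0.0581, 0.0927]
eef_rot: [[0.941, 0.334, 0.055], [0.335, -0.942, -0.002], [0.052, 0.02, -0.998]]
force: [0.1, -2.8, 3.5]
opening: -0.0001
t 10.65 p [0.507  0.0581 0.0927] yaw x 19.59 z [ 0.055 -0.002 -0.998] F [ 0.14 -2.84  3.54] T [-0.44 -0.04 -0.06] o -0.0001 q [-0.04  0.44  1.79  0.    0.85  1.19]
axis in tool mm [ 60.  -17.4   2.7]
time_s: 11.05
eef_pos: [0.5041, 0.0627, 0.0926]
eef_rot: [[0.964, 0.26, 0.055], [0.26, -0.966, -0.002], [0.053, 0.016, -0.998]]
force: [-0.0, -3.8, 3.4]
opening: 0.0004
t 11.05 p [0.5041 0.0627 0.0926] yaw x 15.09 z [ 0.055 -0.002 -0.998] F [-0.01 -3.81  3.35] T [-0.4  -0.03 -0.01] o 0.0004 q [-0.03  0.44  1.8  -0.    0.85  1.28]
axis in tool mm [ 60.  -16.8   2.9]
w13 [0.557  0.0959 0.108 ] notch yaw 139.7
```

View pics/w13.png

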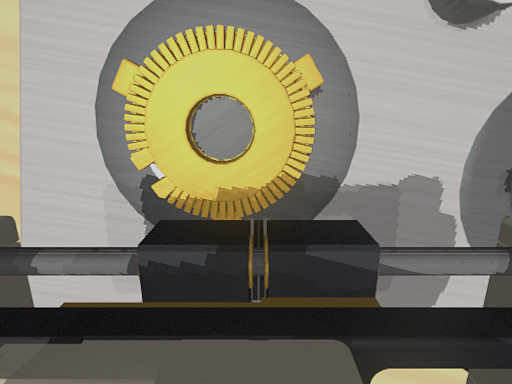

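```bash
python3 -m inch '[{"x":0,"y":-0.0011,"z":0,"twist":0.018},{"x":0,"y":-0.0011,"z":0,"twist":0.018},{"x":0,"y":-0.0011,"z":0,"twist":0.018},{"x":0,"y":-0.0011,"z":0,"twist":0.018}]' 0 20
python3 -c "
from h import *
rel()"
python3 -m inch '[{"x":0,"y":-0.0011,"z":0,"twist":0.018},{"x":0,"y":-0.0011,"z":0,"twist":0.018},{"x":0,"y":-0.0011,"z":0,"twist":0.018},{"x":0,"y":-0.0011,"z":0,"twist":0.018}]' 0 20
python3 -c "
from h import *
rel();f,K,T,s=cam('wrist');cv2.imwrite('pics/w14.png',f);np.savez('w14',f=f,K=K,T=T)
from yawest import yaw
yaw('w14',(156,174),(218,129))"
```

```text
time_s: 11.5
eef_pos: [0.5023, 0.0672, 0.0925]
eef_rot: [[0.982, 0.183, 0.054], [0.183, -0.983, -0.002], [0.052, 0.012, -0.999]]
force: [-2.2, -3.4, 4.3]
opening: 0.0007
t 11.5 p [0.5023 0.0672 0.0925] yaw x 10.58 z [ 0.054 -0.002 -0.999] F [-2.16 -3.39  4.26] T [-0.6   0.13 -0.12] o 0.0007 q [-0.02  0.44  1.8  -0.    0.85  1.37]
axis in tool mm [ 59.5 -16.8   2.9]
time_s: 11.9
eef_pos: [0.5004, 0.0715, 0.0923]
eef_rot: [[0.993, 0.106, 0.051], [0.106, -0.994, -0.003], [0.051, 0.008, -0.999]]
force: [-2.5, -4.3, 5.6]
opening: 0.0007
t 11.9 p [0.5004 0.0715 0.0923] yaw x 6.09 z [ 0.051 -0.003 -0.999] F [-2.51 -4.32  5.61] T [-0.69  0.37 -0.07] o 0.0007 q [-0.01  0.44  1.8  -0.    0.85  1.46]
axis in tool mm [ 59.4 -16.9   2.9]
w14 [0.558  0.0959 0.108 ] notch yaw 130.6
```

View pics/w14.png

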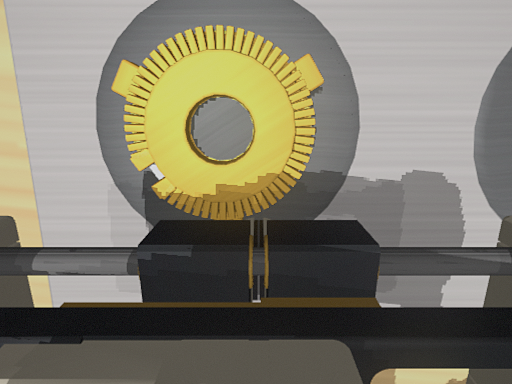

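```bash
python3 -m inch '[{"x":-0.0008,"y":0.0,"z":-0.0012,"twist":0},{"x":0,"y":-0.0008,"z":-0.0005,"twist":0.014},{"x":-0.0003,"y":-0.0009,"z":0,"twist":0.014},{"x":-0.0003,"y":-0.0009,"z":0,"twist":0.014}]' 0 20
python3 -c "
from h import *
rel()"
```

```text
time_s: 12.35
eef_pos: [0.4984, 0.0751, 0.0934]
eef_rot: [[0.997, 0.058, 0.051], [0.058, -0.998, -0.002], [0.051, 0.005, -0.999]]
force: [-0.0, -2.8, 2.1]
opening: 0.0007
t 12.35 p [0.4984 0.0751 0.0934] yaw x 3.33 z [ 0.051 -0.002 -0.999] F [-0.03 -2.81  2.11] T [-0.35  0.12  0.01] o 0.0007 q [-0.    0.43  1.8  -0.    0.85  1.51]
axis in tool mm [ 60.3 -16.1   3. ]
```

```bash
python3 -m inch '[{"x":-0.0002,"y":-0.0011,"z":0,"twist":0.018},{"x":-0.0002,"y":-0.0011,"z":0,"twist":0.018},{"x":-0.0002,"y":-0.0011,"z":0,"twist":0.018}]' 0 20
python3 -c "
from h import *
rel()"
python3 -m inch '[{"x":-0.0002,"y":-0.0011,"z":0,"twist":0.018},{"x":-0.0002,"y":-0.0011,"z":0,"twist":0.018},{"x":-0.0002,"y":-0.0011,"z":0,"twist":0.018}]' 0 20
python3 -c "
from h import *
rel();f,K,T,s=cam('wrist');cv2.imwrite('pics/w15.png',f);np.savez('w15',f=f,K=K,T=T)
from yawest import yaw
yaw('w15',(156,174),(218,129))"
```

```text
time_s: 12.65
eef_pos: [0.4974, 0.0787, 0.0931]
eef_rot: [[0.999, -0.001, 0.05], [-0.001, -1.0, -0.002], [0.05, 0.002, -0.999]]
force: [-0.5, -2.4, 2.1]
opening: 0.0002
t 12.65 p [0.4974 0.0787 0.0931] yaw x -0.05 z [ 0.05  -0.002 -0.999] F [-0.53 -2.36  2.09] T [-0.34  0.15 -0.05] o 0.0002 q [ 0.01  0.43  1.8  -0.    0.85  1.58]
axis in tool mm [ 60.3 -16.    3. ]
time_s: 12.95
eef_pos: [0.4967, 0.0823, 0.0931]
eef_rot: [[0.997, -0.06, 0.05], [-0.06, -0.998, -0.002], [0.05, -0.001, -0.999]]
force: [-0.6, -3.0, 2.2]
opening: 0.0006
t 12.95 p [0.4967 0.0823 0.0931] yaw x -3.44 z [ 0.05  -0.002 -0.999] F [-0.58 -3.03  2.21] T [-0.34  0.21 -0.07] o 0.0006 q [ 0.01  0.43  1.8  -0.    0.85  1.65]
axis in tool mm [ 60.2 -15.9   3. ]
w15 [0.5577 0.097  0.108 ] notch yaw 121.1
```

View pics/w15.png

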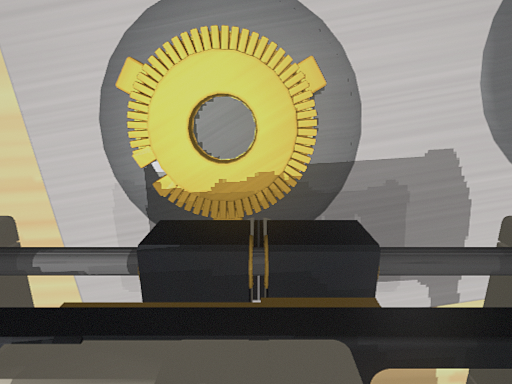

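```bash
python3 -m inch '[{"x":-0.0002,"y":-0.0011,"z":0,"twist":0.018},{"x":-0.0002,"y":-0.0011,"z":0,"twist":0.018},{"x":-0.0002,"y":-0.0011,"z":0,"twist":0.018}]' 0 20
python3 -c "
from h import *
rel()"
python3 -m inch '[{"x":-0.0002,"y":-0.0011,"z":-0.0002,"twist":0.018},{"x":-0.0002,"y":-0.0011,"z":0,"twist":0.018},{"x":-0.0002,"y":-0.0011,"z":0,"twist":0.018}]' 0 20
python3 -c "
from h import *
rel();f,K,T,s=cam('wrist');cv2.imwrite('pics/w16.png',f);np.savez('w16',f=f,K=K,T=T)
from yawest import yaw
yaw('w16',(156,174),(218,129))"
```

```text
time_s: 13.3
eef_pos: [0.4961, 0.0859, 0.0931]
eef_rot: [[0.992, -0.119, 0.049], [-0.119, -0.993, -0.002], [0.049, -0.004, -0.999]]
force: [-0.9, -2.5, 2.9]
opening: 0.0002
t 13.3 p [0.4961 0.0859 0.0931] yaw x -6.82 z [ 0.049 -0.002 -0.999] F [-0.85 -2.54  2.89] T [-0.34  0.26 -0.02] o 0.0002 q [ 0.02  0.43  1.8  -0.    0.85  1.71]
axis in tool mm [ 60.2 -15.9   3. ]
time_s: 13.6
eef_pos: [0.4957, 0.0896, 0.0932]
eef_rot: [[0.983, -0.177, 0.049], [-0.177, -0.984, -0.002], [0.048, -0.007, -0.999]]
force: [-1.3, -2.2, 2.2]
opening: 0.0006
t 13.6 p [0.4957 0.0896 0.0932] yaw x -10.21 z [ 0.049 -0.002 -0.999] F [-1.29 -2.19  2.2 ] T [-0.36  0.24 -0.04] o 0.0006 q [ 0.03  0.43  1.8  -0.    0.86  1.78]
axis in tool mm [ 60.2 -15.9   3. ]
w16 [0.558 0.097 0.108] notch yaw 114.3
```

View pics/w16.png

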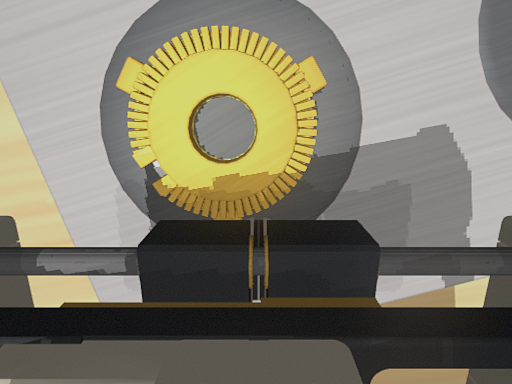

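```bash
python3 -m inch '[{"x":-0.0002,"y":-0.0011,"z":-0.0002,"twist":0.018},{"x":-0.0002,"y":-0.0011,"z":0,"twist":0.018},{"x":-0.0002,"y":-0.0011,"z":0,"twist":0.018}]' 0 20
python3 -c "
from h import *
rel()
f,K,T,s=cam('wrist');np.savez('w17',f=f,K=K,T=T)
a=[np.load(n+'.npz')['f'][125:215,110:210] for n in ('w15','w17')]
cv2.imwrite('pics/nz.png',np.hstack([cv2.resize(x,(400,360),interpolation=3) for x in a]))"
```

```text
time_s: 13.95
eef_pos: [0.4955, 0.0933, 0.0934]
eef_rot: [[0.971, -0.235, 0.048], [-0.235, -0.972, -0.002], [0.047, -0.01, -0.999]]
force: [-1.3, -2.0, 3.1]
opening: 0.0006
t 13.95 p [0.4955 0.0933 0.0934] yaw x -13.6 z [ 0.048 -0.002 -0.999] F [-1.29 -2.04  3.09] T [-0.28  0.26 -0.05] o 0.0006 q [ 0.04  0.43  1.8  -0.    0.86  1.85]
axis in tool mm [ 60.2 -15.8   3. ]
```

View pics/nz.png

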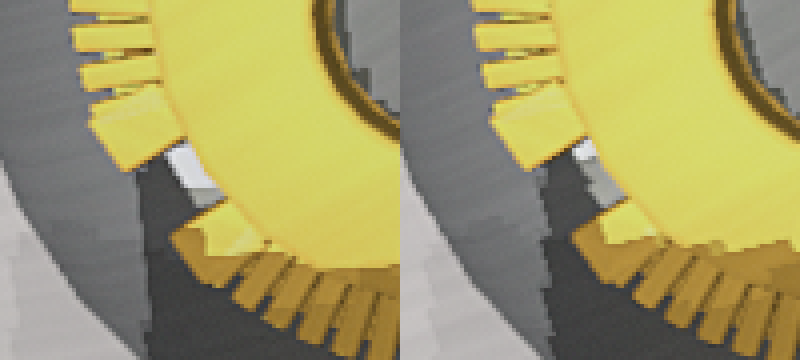

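```bash
python3 -m inch '[{"x":-0.0002,"y":-0.0011,"z":-0.0002,"twist":0.018},{"x":-0.0002,"y":-0.0011,"z":0,"twist":0.018},{"x":-0.0002,"y":-0.0011,"z":0,"twist":0.018}]' 0 20
python3 -c "
from h import *
rel()
f,K,T,s=cam('wrist');np.savez('w18',f=f,K=K,T=T)"
python3 -m inch '[{"x":-0.0002,"y":-0.0011,"z":-0.0002,"twist":0.018},{"x":-0.0002,"y":-0.0011,"z":0,"twist":0.018},{"x":-0.0002,"y":-0.0011,"z":0,"twist":0.018}]' 0 20
python3 -c "
from h import *
rel()
f,K,T,s=cam('wrist');np.savez('w19',f=f,K=K,T=T)
a=[np.load(n+'.npz')['f'][125:215,110:210] for n in ('w18','w19')]
cv2.imwrite('pics/nz2.png',np.hstack([cv2.resize(x,(400,360),interpolation=3) for x in a]))"
```

```text
time_s: 14.3
eef_pos: [0.4956, 0.0971, 0.0935]
eef_rot: [[0.955, -0.292, 0.048], [-0.292, -0.956, -0.001], [0.046, -0.013, -0.999]]
force: [-2.0, -2.4, 3.1]
opening: 0.0005
t 14.3 p [0.4956 0.0971 0.0935] yaw x -16.99 z [ 0.048 -0.001 -0.999] F [-2.04 -2.4   3.05] T [-0.36  0.29  0.02] o 0.0005 q [ 0.04  0.44  1.8  -0.    0.86  1.91]
axis in tool mm [ 60.1 -15.7   3. ]
time_s: 14.65
eef_pos: [0.496, 0.1009, 0.0937]
eef_rot: [[0.936, -0.348, 0.048], [-0.348, -0.938, -0.001], [0.045, -0.015, -0.999]]
force: [-2.3, -2.0, 2.1]
opening: 0.0006
t 14.65 p [0.496  0.1009 0.0937] yaw x -20.38 z [ 0.048 -0.001 -0.999] F [-2.25 -2.02  2.11] T [-0.3   0.28 -0.03] o 0.0006 q [ 0.05  0.44  1.8  -0.    0.86  1.98]
axis in tool mm [ 60.1 -15.6   3. ]
```

View pics/nz2.png

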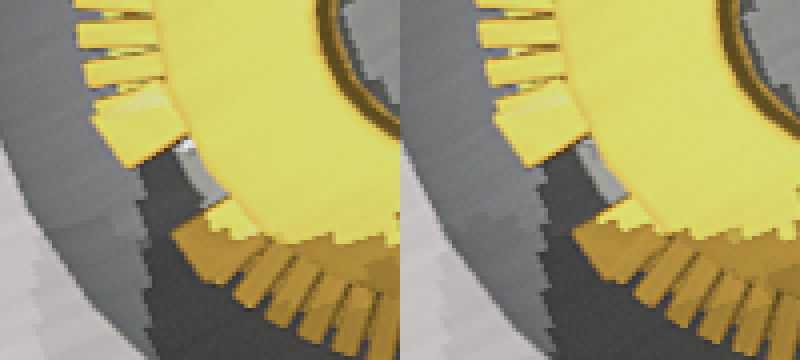

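```bash
python3 -m inch '[{"x":-0.0002,"y":-0.0011,"z":0,"twist":0.018},{"x":-0.0002,"y":-0.0011,"z":0,"twist":0.018},{"x":-0.0002,"y":-0.0011,"z":0,"twist":0.018}]' 0 20
python3 -c "
from h import *
rel()
f,K,T,s=cam('wrist');np.savez('w20',f=f,K=K,T=T)"
python3 -m inch '[{"x":-0.0002,"y":-0.0011,"z":0,"twist":0.018},{"x":-0.0002,"y":-0.0011,"z":0,"twist":0.018},{"x":-0.0002,"y":-0.0011,"z":0,"twist":0.018}]' 0 20
python3 -c "
from h import *
rel()
f,K,T,s=cam('wrist');np.savez('w21',f=f,K=K,T=T);cv2.imwrite('pics/w21.png',f)
a=[np.load(n+'.npz')['f'][125:215,110:210] for n in ('w20','w21')]
cv2.imwrite('pics/nz3.png',np.hstack([cv2.resize(x,(400,360),interpolation=3) for x in a]))"
```

```text
time_s: 15.0
eef_pos: [0.4965, 0.1046, 0.0937]
eef_rot: [[0.914, -0.402, 0.047], [-0.403, -0.915, -0.001], [0.044, -0.018, -0.999]]
force: [-2.1, -2.3, 2.8]
opening: 0.0005
t 15.0 p [0.4965 0.1046 0.0937] yaw x -23.78 z [ 0.047 -0.001 -0.999] F [-2.06 -2.29  2.77] T [-0.17  0.37  0.03] o 0.0005 q [ 0.06  0.44  1.79 -0.01  0.86  2.05]
axis in tool mm [ 60.1 -15.5   2.9]
time_s: 15.35
eef_pos: [0.4973, 0.1083, 0.0937]
eef_rot: [[0.889, -0.456, 0.047], [-0.456, -0.89, -0.001], [0.042, -0.021, -0.999]]
force: [-1.6, -1.3, 1.0]
opening: 0.0002
t 15.35 p [0.4973 0.1083 0.0937] yaw x -27.17 z [ 0.047 -0.001 -0.999] F [-1.56 -1.26  0.96] T [-0.08  0.22 -0.01] o 0.0002 q [ 0.07  0.44  1.79 -0.01  0.87  2.11]
axis in tool mm [ 60.  -15.4   2.9]
```

View pics/nz3.png

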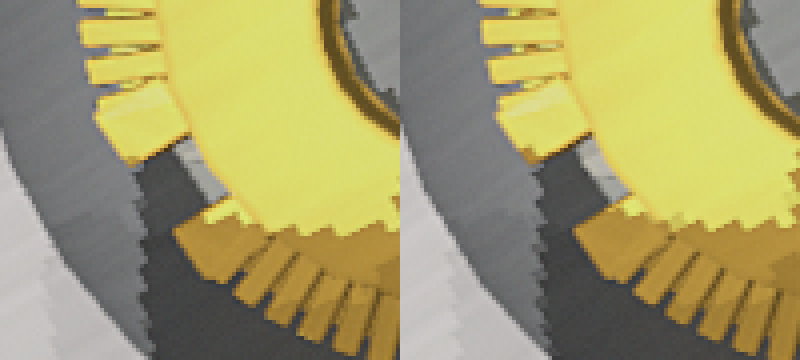

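View pics/w21.png

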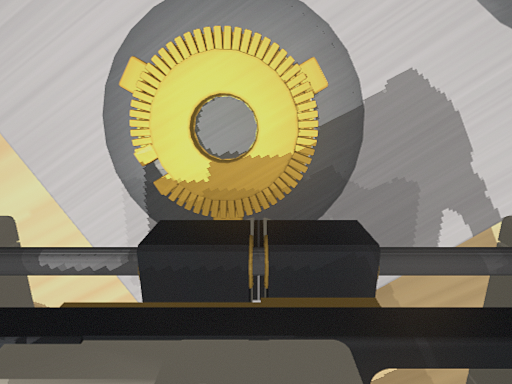

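```bash
python3 -m inch '[{"x":-0.0002,"y":-0.0011,"z":0,"twist":0.018},{"x":-0.0002,"y":-0.0011,"z":0,"twist":0.018},{"x":-0.0002,"y":-0.0011,"z":0,"twist":0.018}]' 0 20
python3 -c "
from h import *
rel()
f,K,T,s=cam('wrist');np.savez('w22',f=f,K=K,T=T)"
python3 -m inch '[{"x":-0.0002,"y":-0.0011,"z":0,"twist":0.018},{"x":-0.0002,"y":-0.0011,"z":0,"twist":0.018},{"x":-0.0002,"y":-0.0011,"z":0,"twist":0.018}]' 0 20
python3 -c "
from h import *
rel()
f,K,T,s=cam('wrist');np.savez('w23',f=f,K=K,T=T);cv2.imwrite('pics/w23.png',f)
a=[np.load(n+'.npz')['f'][125:215,110:210] for n in ('w22','w23')]
cv2.imwrite('pics/nz4.png',np.hstack([cv2.resize(x,(400,360),interpolation=3) for x in a]))"
```

```text
time_s: 15.7
eef_pos: [0.4988, 0.1121, 0.0934]
eef_rot: [[0.86, -0.508, 0.048], [-0.508, -0.861, -0.0], [0.041, -0.024, -0.999]]
force: [-2.3, -1.4, 1.3]
opening: 0.0002
t 15.7 p [0.4988 0.1121 0.0934] yaw x -30.57 z [ 0.048 -0.    -0.999] F [-2.31 -1.37  1.3 ] T [-0.14  0.39  0.02] o 0.0002 q [ 0.07  0.45  1.78 -0.01  0.87  2.18]
axis in tool mm [ 59.6 -14.9   2.8]
time_s: 16.05
eef_pos: [0.499, 0.115, 0.0933]
eef_rot: [[0.829, -0.557, 0.045], [-0.558, -0.83, -0.001], [0.038, -0.024, -0.999]]
force: [-4.4, -3.8, 2.6]
opening: 0.0003
t 16.05 p [0.499  0.115  0.0933] yaw x -33.94 z [ 0.045 -0.001 -0.999] F [-4.36 -3.81  2.6 ] T [-0.63  0.73 -0.05] o 0.0003 q [ 0.08  0.45  1.78 -0.01  0.87  2.25]
axis in tool mm [ 60.1 -15.9   2.7]
```

View pics/nz4.png

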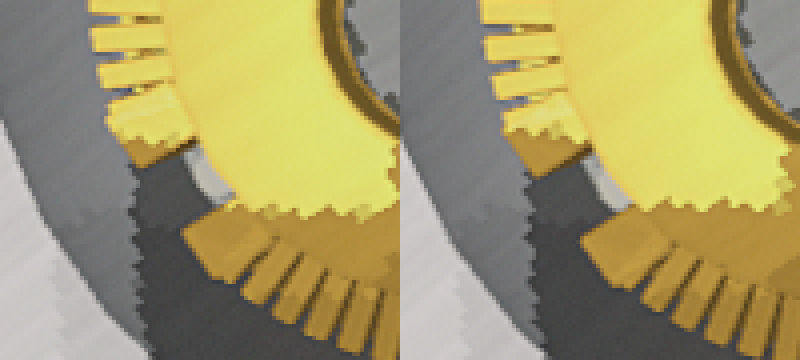

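Force jumped to about 6 N, and a rounded bright part now fills the notch. It seems to have dropped over the electrode and stopped. I'll back off and check from both sides.

```bash
python3 -m inch '[{"x":-0.001,"y":0.004,"z":0,"twist":0},{"x":-0.002,"y":0.005,"z":0,"twist":0},{"x":-0.002,"y":0,"z":-0.015,"twist":0},{"x":0,"y":0,"z":-0.025,"twist":0},{"x":0,"y":0,"z":-0.02,"twist":0},{"x":0,"y":0,"z":0,"twist":0},{"x":0,"y":0,"z":0,"twist":0}]' 0.09 20
python3 -c "
from h import *
rel()
f,K,T,s=cam('wrist');np.savez('w24',f=f,K=K,T=T);cv2.imwrite('pics/w24.png',f)"
```

```text
time_s: 16.8
eef_pos: [0.4871, 0.1106, 0.1538]
eef_rot: [[0.827, -0.561, 0.049], [-0.561, -0.828, 0.001], [0.04, -0.029, -0.999]]
force: [-0.7, -0.5, -0.2]
opening: 0.052
t 16.8 p [0.4871 0.1106 0.1538] yaw x -34.18 z [ 0.049  0.001 -0.999] F [-0.68 -0.45 -0.21] T [ 0.08  0.06 -0.03] o 0.052 q [ 0.07  0.34  1.74 -0.    1.01  2.24]
axis in tool mm [ 67.4 -26.4   3.5]
```

View pics/w24.png

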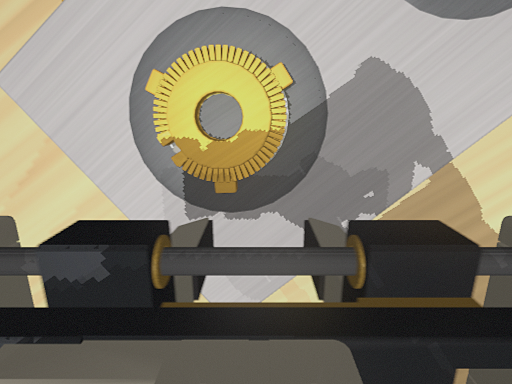

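```bash
python3 -m inch '[{"x":0,"y":0,"z":0,"twist":-0.128},{"x":0,"y":0,"z":0,"twist":-0.128},{"x":0,"y":0,"z":0,"twist":-0.128},{"x":0,"y":0,"z":0,"twist":-0.128},{"x":0,"y":-0.035,"z":0,"twist":0},{"x":0,"y":-0.035,"z":0,"twist":0},{"x":0,"y":-0.035,"z":0,"twist":0},{"x":0,"y":-0.035,"z":0,"twist":0},{"x":0,"y":0,"z":0,"twist":0},{"x":0,"y":0,"z":0,"twist":0}]' 0.09 20
python3 -c "
from h import *
rel()
f,K,T,s=cam('wrist');np.savez('w25',f=f,K=K,T=T);cv2.imwrite('pics/w25.png',f)"
```

```text
time_s: 17.85
eef_pos: [0.4923, 0.2534, 0.1414]
eef_rot: [[0.997, -0.065, 0.033], [-0.065, -0.998, -0.002], [0.033, -0.001, -0.999]]
force: [0.6, -0.6, -0.2]
opening: 0.09
t 17.85 p [0.4923 0.2534 0.1414] yaw x -3.72 z [ 0.033 -0.002 -0.999] F [ 0.55 -0.56 -0.21] T [0.02 0.04 0.01] o 0.09 q [ 0.34  0.46  1.59 -0.01  1.06  1.99]
axis in tool mm [ 75.6 154.2   2.4]
```

View pics/w25.png

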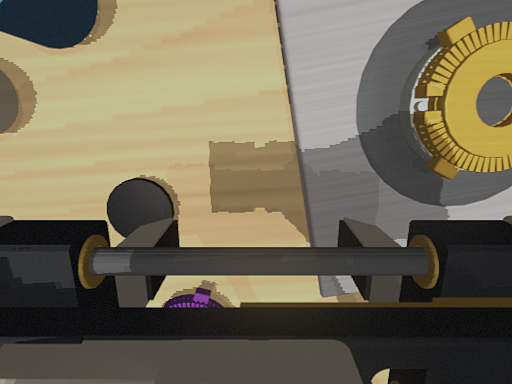

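```bash
python3 -c "
from scan import *
f=np.load('w25.npz')['f'];cv2.imwrite('pics/z25.png',cv2.resize(f[10:190,390:512],None,fx=3.3,fy=3.3,interpolation=3))
for m in (0.01,1.5,3): print('mag',m);scan(['w25','w24'],[.558,.0946,.096],[558,94.6,87,91],mag=m,step=60 if m>.1 else 360)"
```

```text
mag 0.01
0 1741.4 [558.6  94.4  84.2  88.3  -2.3   1.2]
mag 1.5
0 1767.1 [558.7  94.4  84.1  88.6  -2.4   1.2]
60 1759.9 [558.7  94.6  83.9  88.5  -2.3   1.2]
120 1749.4 [558.5  94.7  84.1  88.6  -2.1   1. ]
180 1753.8 [558.4  94.6  84.8  88.2  -2.    1. ]
240 1744.6 [558.5  94.3  84.7  88.5  -2.2   1.2]
300 1744.1 [558.7  94.1  84.4  88.5  -2.4   1.4]
mag 3
0 1852.9 [559.   94.5  84.1  88.8  -2.3   1.3]
60 1798.6 [558.9  95.   83.7  88.7  -2.    1. ]
120 1777.6 [558.4  95.2  84.1  88.5  -1.8   0.7]
180 1831.8 [558.2  94.8  85.   88.1  -1.9   0.9]
240 1778.0 [558.4  94.   84.9  88.1  -2.4   1.4]
300 1766.7 [558.8  93.9  84.6  88.7  -2.5   1.6]
```

View pics/z25.png

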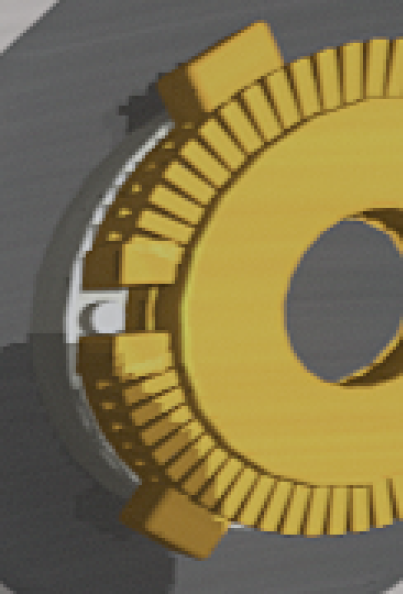

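Run:
```python
from h import *
from fit import proj
from scipy.optimize import minimize
# fit cap brim disc: dark mask, cylinder 9..17 mm r33
a=np.linspace(0,2*np.pi,90);
for n,c in [('w25',(140,205)),('w5',(140,178))]:
    q=np.load(n+'.npz');f,K,T=q['f'],q['K'],q['T']
    box=(c[0]-45,c[1]-45,c[0]+45,min(c[1]+45,216))
    g=cv2.cvtColor(f,cv2.COLOR_BGR2HSV)[box[1]:box[3],box[0]:box[2]]
    m=((g[...,1]<90)&(g[...,2]<90)).astype(np.uint8)
    nn,l,s,_=cv2.connectedComponentsWithStats(m);m=(l==1+np.argmax(s[1:,4])).astype(np.uint8)
    W=np.ones(m.shape)
    if n=='w25': W[:, :]=1; W[216-box[1]-1:]=0
    def cost(p,ret=0):
        P=np.vstack([np.c_[p[0]/1000+.033*np.cos(a),p[1]/1000+.033*np.sin(a),0*a+z] for z in(.009+p[2]/1000,.017+p[2]/1000)])
        uv=proj(P,K,T);h=cv2.convexHull(np.round(((uv+.5-box[:2])*4-.5)*16).astype(np.int32))
        r=np.zeros((m.shape[0]*4,m.shape[1]*4),np.uint8);cv2.fillConvexPoly(r,h,255,shift=4)
        r=cv2.resize(r,m.shape[::-1],interpolation=cv2.INTER_AREA)/255.
        return (abs(r-m)*W).sum()
    for z in (0,-3):
        r=minimize(lambda p:cost([*p,z]),[473,370],method='Nelder-Mead',options=dict(initial_simplex=[[473,370],[480,370],[473,377]]));print(n,z,r.x,r.fun,m.sum())
    cv2.imwrite(f'pics/cap_{n}.png',cv2.resize(np.hstack([f[box[1]:box[3],box[0]:box[2]],cv2.merge([m*255]*3)]),None,fx=3,fy=3))
f,K,T,s=cam('top');print(p2w(141,202,.017,K,T))
```

```text
w25 0 [474.16554484 372.4851317 ] 115.83529411764707 1968
w25 -3 [473.73658019 373.71527508] 103.18823529411765 1968
w5 0 [475.13478075 371.64070132] 309.8313725490196 3036
w5 -3 [474.61963191 373.16170928] 247.77647058823527 3036
[0.47546977 0.37066689 0.017     ]
```

View pics/cap_w25.png

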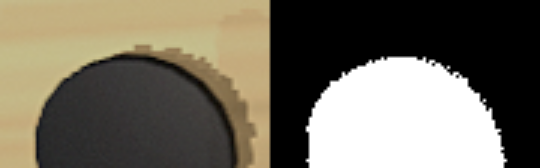

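```bash
python3 -m inch '[{"x":-0.0232,"y":-0.0382,"z":0,"twist":-0.022},{"x":-0.0232,"y":-0.0382,"z":0,"twist":-0.022},{"x":-0.0222,"y":-0.0372,"z":0,"twist":-0.022},{"x":0,"y":0,"z":0,"twist":0},{"x":0,"y":0,"z":0,"twist":0}]' 0.0915 20
python3 -c "
from h import *
togo(.4745,.372,.02,0)
f,K,T,s=cam('wrist');np.savez('w26',f=f,K=K,T=T);cv2.imwrite('pics/w26.png',f)"
```

```text
time_s: 18.45
eef_pos: [0.43, 0.3662, 0.1384]
eef_rot: [[0.999, -0.009, 0.033], [-0.009, -1.0, -0.003], [0.033, 0.003, -0.999]]
force: [0.0, -0.4, -1.0]
opening: 0.0916
t 18.45 p [0.43   0.3662 0.1384] yaw x -0.5 z [ 0.033 -0.003 -0.999] F [ 0.04 -0.38 -1.03] T [ 0.02  0.07 -0.05] o 0.0916 q [ 0.58  0.48  1.56 -0.02  1.07  2.17]
togo tool xyz mm [ 40.6  -6.5 119.8] twist rad -0.0087
```

View pics/w26.png

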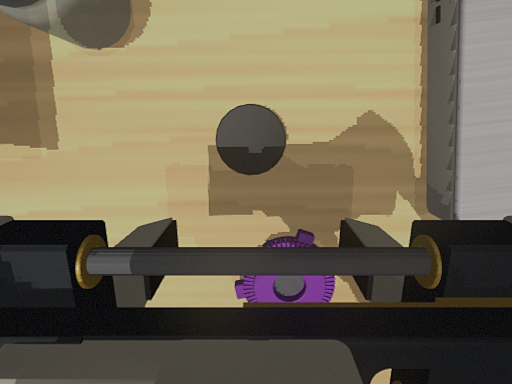

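```bash
python3 -c "
from h import *
q=np.load('w26.npz');K,T=q['K'],q['T']
for z in (.017,.014): print(p2w(251,139.5,z,K,T))
togo(.474,.3725,.03,0)"
```

```text
[0.47656192 0.37110449 0.017     ]
[0.47636954 0.37116513 0.014     ]
t 18.5 p [0.43   0.3661 0.1385] yaw x -0.54 z [ 0.032 -0.003 -0.999] F [-0.19 -0.46 -0.2 ] T [ 0.06  0.07 -0.02] o 0.0915 q [ 0.58  0.48  1.56 -0.02  1.07  2.17]
togo tool xyz mm [ 40.4  -7.1 109.8] twist rad -0.0095
```

```bash
python3 -m inch '[{"x":0.014,"y":-0.002,"z":0.03,"twist":-0.009},{"x":0.014,"y":-0.002,"z":0.03,"twist":0},{"x":0.014,"y":-0.002,"z":0.03,"twist":0},{"x":0,"y":0,"z":0,"twist":0},{"x":0,"y":0,"z":0,"twist":0}]' 0.0915 20
python3 -c "
from h import *
togo(.4758,.3715,.008,0)"
```

```text
time_s: 19.0
eef_pos: [0.4816, 0.3647, 0.0495]
eef_rot: [[0.999, -0.011, 0.036], [-0.011, -1.0, -0.002], [0.036, 0.002, -0.999]]
force: [-0.3, 0.7, 0.7]
opening: 0.0914
t 19.0 p [0.4816 0.3647 0.0495] yaw x -0.61 z [ 0.036 -0.002 -0.999] F [-0.33  0.73  0.73] T [-0.02 -0.02 -0.01] o 0.0914 q [ 0.53  0.65  1.53 -0.03  0.92  2.13]
togo tool xyz mm [-7.3 -6.8 41.3] twist rad -0.0107
```

```bash
python3 -m inch '[{"x":-0.005,"y":-0.005,"z":0.008,"twist":-0.01},{"x":-0.002,"y":-0.002,"z":0.008,"twist":0},{"x":0,"y":0,"z":0.008,"twist":0},{"x":0,"y":0,"z":0,"twist":0}]' 0.0915 20
python3 -c "
from h import *
togo(.4758,.3715,.008,0)"
```

```text
time_s: 19.4
eef_pos: [0.4755, 0.372, 0.0276]
eef_rot: [[0.999, -0.001, 0.04], [-0.001, -1.0, 0.0], [0.04, -0.0, -0.999]]
force: [-0.1, 0.4, 0.2]
opening: 0.0911
t 19.4 p [0.4755 0.372  0.0276] yaw x -0.06 z [ 0.04   0.    -0.999] F [-0.14  0.38  0.17] T [0.03 0.1  0.02] o 0.0911 q [ 0.55  0.68  1.55 -0.03  0.87  2.14]
togo tool xyz mm [-0.5  0.5 19.6] twist rad -0.0011
```

```bash
python3 -m inch '[{"x":-0.0007,"y":0.0003,"z":0.007,"twist":0},{"x":-0.0005,"y":0,"z":0.007,"twist":0},{"x":0,"y":0,"z":0.004,"twist":0},{"x":0,"y":0,"z":0,"twist":0}]' 0.0915 20
python3 -c "
from h import *
togo(.4758,.3715,.008,0)"
```

```text
time_s: 19.8
eef_pos: [0.4748, 0.3723, 0.0087]
eef_rot: [[0.999, -0.0, 0.041], [-0.0, -1.0, 0.001], [0.041, -0.001, -0.999]]
force: [0.8, 1.3, -0.1]
opening: 0.0912
t 19.8 p [0.4748 0.3723 0.0087] yaw x -0.01 z [ 0.041  0.001 -0.999] F [ 0.79  1.33 -0.14] T [-0.    0.05  0.01] o 0.0912 q [ 0.55  0.71  1.57 -0.03  0.83  2.14]
togo tool xyz mm [1.  0.8 0.7] twist rad -0.0001
```

```bash
python3 -m inch '[{"x":0.001,"y":0.0006,"z":0,"twist":0},{"x":0,"y":0,"z":0,"twist":0},{"x":0,"y":0,"z":0,"twist":0},{"x":0,"y":0,"z":0,"twist":0},{"x":0,"y":0,"z":0,"twist":0},{"x":0,"y":0,"z":0,"twist":0}]' 0.05 20
python3 -c "
from h import *
st()
f,K,T,s=cam('wrist');cv2.imwrite('pics/w27.png',f)"
```

```text
time_s: 20.4
eef_pos: [0.4763, 0.3717, 0.009]
eef_rot: [[0.999, -0.0, 0.041], [-0.0, -1.0, 0.001], [0.041, -0.001, -0.999]]
force: [-0.2, -0.2, -0.9]
opening: 0.0647
t 20.4 p [0.4763 0.3717 0.009 ] yaw x -0.02 z [ 0.041  0.001 -0.999] F [-0.19 -0.16 -0.88] T [0.07 0.06 0.  ] o 0.0647 q [ 0.55  0.71  1.57 -0.03  0.83  2.14]
```

View pics/w27.png

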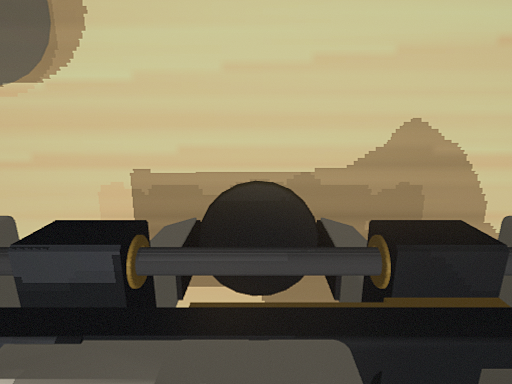

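Run:
```python
from h import *
from fit import proj
s=st();c=manip.capture('wrist');K=np.array([[c['fx'],0,c['cx']],[0,c['fy'],c['cy']],[0,0,1]])
W=np.eye(4);W[:3,:3]=s['eef_rot'];W[:3,3]=s['eef_pos'];T=W@np.array(c['tool_from_camera'])
a=np.linspace(0,2*np.pi,360)
for cx in (.4705,.4735,.4765,.4795):
  for z in(.017,):
    uv=proj(np.c_[cx+.033*np.cos(a),.3717+.033*np.sin(a),0*a+z],K,T)
    print(cx,z,'top v',uv[:,1].min(),'bottom',uv[:,1].max(),'l/r',uv[:,0].min(),uv[:,0].max())
f=c['frame'];cv2.imwrite('pics/z27.png',cv2.resize(f[170:310,180:340,::-1],(800,700)[:2] if 0 else (640,560),interpolation=3))
```

```text
t 20.45 p [0.4763 0.3717 0.009 ] yaw x -0.02 z [ 0.041  0.001 -0.999] F [ 0.68 -0.37 -2.13] T [0.07 0.1  0.03] o 0.0644 q [ 0.55  0.71  1.57 -0.03  0.83  2.14]
0.4705 0.017 top v 193.1901032748071 bottom 306.40983390724904 l/r 195.87001587222179 317.4397166282771
0.4735 0.017 top v 187.5471389011388 bottom 301.67843238441066 l/r 195.61705336233808 317.6752512393307
0.4765 0.017 top v 181.85663335817006 bottom 296.91055024387504 l/r 195.36204998703602 317.9126866280025
0.4795 0.017 top v 176.1179833130572 bottom 292.1057639369642 l/r 195.10498094816526 318.15204589658515
```

View pics/z27.png

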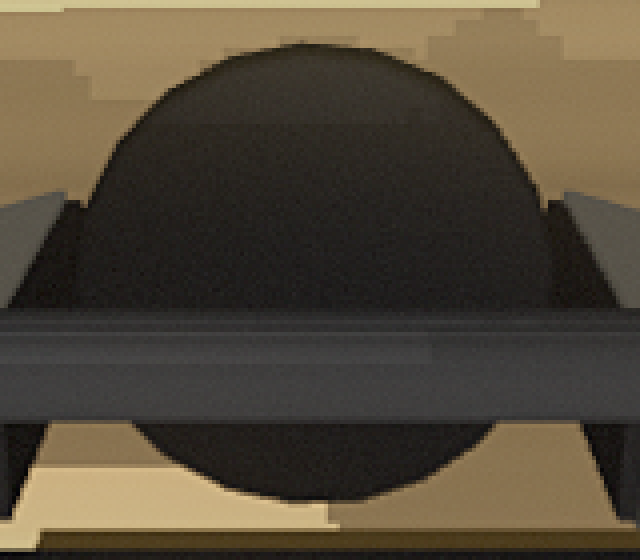

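```bash
python3 -m inch '[{"x":0,"y":0,"z":-0.01,"twist":0},{"x":0,"y":0,"z":-0.025,"twist":0},{"x":0,"y":0,"z":-0.035,"twist":0},{"x":0,"y":0,"z":-0.035,"twist":0},{"x":0,"y":0,"z":-0.035,"twist":0},{"x":0,"y":0,"z":0,"twist":0}]' 0.05 25
python3 -c "
from h import *
togo(.5577,.0944,.15,0)"
```

```text
time_s: 21.1
eef_pos: [0.4693, 0.371, 0.1557]
eef_rot: [[0.999, -0.0, 0.039], [-0.0, -1.0, -0.0], [0.039, 0.0, -0.999]]
force: [0.3, 0.3, -2.0]
opening: 0.0642
t 21.1 p [0.4693 0.371  0.1557] yaw x -0.02 z [ 0.039 -0.    -0.999] F [ 0.28  0.32 -1.99] T [0.03 0.   0.06] o 0.0642 q [ 0.55  0.52  1.45 -0.02  1.14  2.13]
togo tool xyz mm [ 88.2 276.5   9.1] twist rad -0.0003
```

Held: Fz is −2 N, which matches the cap's weight. Carrying it over at moderate speed.

```bash
python3 -m inch '[{"x":0.005,"y":0.015,"z":0,"twist":0},{"x":0.009,"y":0.027,"z":0,"twist":0},{"x":0.009,"y":0.03,"z":0,"twist":0},{"x":0.009,"y":0.03,"z":0,"twist":0},{"x":0.009,"y":0.03,"z":0,"twist":0},{"x":0.009,"y":0.03,"z":0,"twist":0},{"x":0.009,"y":0.03,"z":0,"twist":0},{"x":0.009,"y":0.03,"z":0,"twist":0},{"x":0.009,"y":0.027,"z":0,"twist":0},{"x":0.005,"y":0.015,"z":0,"twist":0},{"x":0,"y":0,"z":0,"twist":0},{"x":0,"y":0,"z":0,"twist":0}]' 0.05 25
python3 -c "
from h import *
togo(.5577,.0944,.13,0)
f,K,T,s=cam('wrist');np.savez('w28',f=f,K=K,T=T);cv2.imwrite('pics/w28.png',f)"
```

```text
time_s: 22.3
eef_pos: [0.5472, 0.0864, 0.1499]
eef_rot: [[1.0, -0.002, 0.02], [-0.002, -1.0, -0.006], [0.02, 0.006, -1.0]]
force: [-0.4, 0.4, -1.2]
opening: 0.0648
t 22.3 p [0.5472 0.0864 0.1499] yaw x -0.09 z [ 0.02  -0.006 -1.   ] F [-0.37  0.45 -1.22] T [-0.01  0.02  0.03] o 0.0648 q [ 0.02  0.46  1.57 -0.01  1.09  1.6 ]
togo tool xyz mm [10.1 -8.1 20.1] twist rad -0.0016
```

View pics/w28.png

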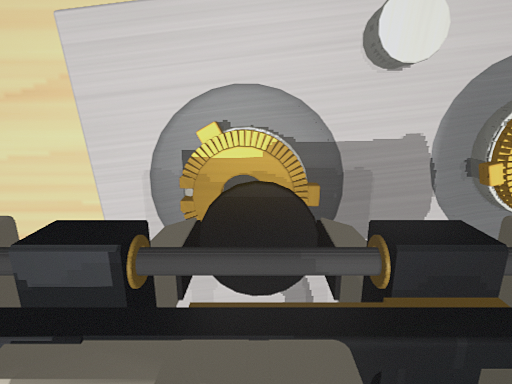

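```bash
python3 -m inch '[{"x":-0.017,"y":-0.004,"z":0,"twist":0},{"x":-0.017,"y":-0.004,"z":0,"twist":0},{"x":0,"y":0,"z":0,"twist":0},{"x":0,"y":0,"z":0,"twist":0},{"x":0,"y":0,"z":0,"twist":0}]' 0.05 25
python3 -c "
from h import *
f,K,T,s=cam('wrist');st();np.savez('w29',f=f,K=K,T=T);cv2.imwrite('pics/w29.png',cv2.resize(f[70:220,150:350],(800,600),interpolation=3))"
```

```text
time_s: 22.85
eef_pos: [0.5113, 0.0978, 0.1482]
eef_rot: [[1.0, 0.003, 0.019], [0.004, -1.0, -0.006], [0.019, 0.006, -1.0]]
force: [0.6, 0.1, -1.9]
opening: 0.0644
t 22.9 p [0.5115 0.0977 0.1482] yaw x 0.2 z [ 0.019 -0.005 -1.   ] F [ 0.26  0.13 -1.64] T [0.06 0.01 0.04] o 0.0645 q [ 0.05  0.4   1.67 -0.01  1.05  1.62]
```

View pics/w29.png

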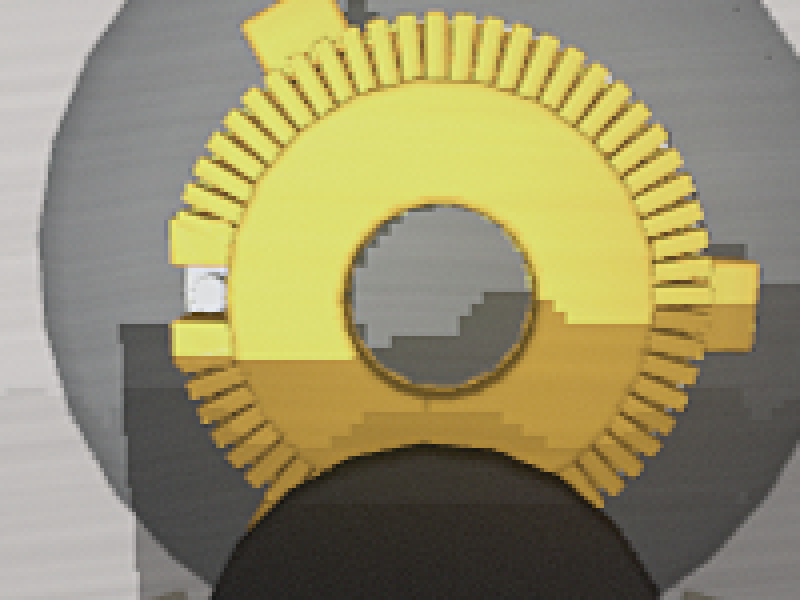

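```bash
python3 -c "
from h import *
q=np.load('w29.npz');K,T=q['K'],q['T']
for u,v,z in ((260.3,145,.107),(260.3,145,.104)): print(p2w(u,v,z,K,T))
print('cap top ctr',p2w(256.5,237,.1482+.008,K,T))
st()"
```

```text
[0.55888222 0.09546433 0.107     ]
[0.55859371 0.09542259 0.104     ]
cap top ctr [0.51451419 0.09793993 0.1562    ]
t 22.9 p [0.5115 0.0977 0.1482] yaw x 0.2 z [ 0.019 -0.005 -1.   ] F [ 0.26  0.13 -1.64] T [0.06 0.01 0.04] o 0.0645 q [ 0.05  0.4   1.67 -0.01  1.05  1.62]
```

```bash
python3 -m inch '[{"x":0.015,"y":0.001,"z":0.004,"twist":0},{"x":0.015,"y":0.001,"z":0.004,"twist":0},{"x":0.012,"y":0.0007,"z":0.004,"twist":0},{"x":0.003,"y":0,"z":0,"twist":0},{"x":0,"y":0,"z":0,"twist":0},{"x":0,"y":0,"z":0,"twist":0}]' 0.05 25
python3 -c "
from h import *
togo(.5577,.095,.107,0)"
```

```text
time_s: 23.5
eef_pos: [0.5601, 0.0951, 0.1366]
eef_rot: [[1.0, 0.004, 0.02], [0.004, -1.0, -0.006], [0.02, 0.006, -1.0]]
force: [-0.9, -1.1, -1.3]
opening: 0.0647
t 23.5 p [0.5601 0.0951 0.1366] yaw x 0.22 z [ 0.02  -0.006 -1.   ] F [-0.93 -1.11 -1.26] T [0.01 0.06 0.06] o 0.0647 q [ 0.04  0.49  1.55 -0.01  1.08  1.61]
togo tool xyz mm [-3.  -0.1 29.5] twist rad 0.0038
```

```bash
python3 -m inch '[{"x":-0.0015,"y":0,"z":0.006,"twist":0},{"x":-0.0015,"y":0,"z":0.006,"twist":0},{"x":0,"y":0,"z":0.004,"twist":0},{"x":0,"y":0,"z":0,"twist":0},{"x":0,"y":0,"z":0,"twist":0}]' 0.05 25
python3 -c "
from h import *
togo(.5577,.095,.107,0)"
```

```text
time_s: 24.0
eef_pos: [0.5556, 0.0952, 0.1194]
eef_rot: [[1.0, 0.004, 0.019], [0.004, -1.0, -0.006], [0.019, 0.006, -1.0]]
force: [0.4, -0.4, -0.7]
opening: 0.0644
t 24.0 p [0.5556 0.0952 0.1194] yaw x 0.24 z [ 0.019 -0.006 -1.   ] F [ 0.41 -0.43 -0.75] T [ 0.07  0.06 -0.04] o 0.0644 q [ 0.04  0.51  1.58 -0.01  1.03  1.61]
togo tool xyz mm [ 1.8  0.1 12.4] twist rad 0.0042
```

```bash
python3 -m inch '[{"x":0.0015,"y":0,"z":0,"twist":0},{"x":0,"y":0,"z":0,"twist":0}]' 0.05 25
python3 -c "
from h import *
togo(.5577,.095,.107,0)"
```

```text
time_s: 24.2
eef_pos: [0.5574, 0.0952, 0.1196]
eef_rot: [[1.0, 0.004, 0.02], [0.004, -1.0, -0.006], [0.02, 0.006, -1.0]]
force: [-0.9, 0.2, -1.8]
opening: 0.0642
t 24.2 p [0.5574 0.0952 0.1196] yaw x 0.24 z [ 0.02  -0.006 -1.   ] F [-0.92  0.18 -1.81] T [-0.02  0.05 -0.  ] o 0.0642 q [ 0.04  0.51  1.58 -0.01  1.04  1.61]
togo tool xyz mm [ 0.   0.2 12.6] twist rad 0.0042
```

```bash
python3 -m inch '[{"x":0,"y":0,"z":0.003,"twist":0},{"x":0.0002,"y":0,"z":0.002,"twist":0},{"x":0.0002,"y":0,"z":0.0015,"twist":0}]' 0.05 25
python3 -c "
from h import *
togo(.5577,.095,.107,0)"
python3 -m inch '[{"x":0,"y":0,"z":0.0015,"twist":0},{"x":0,"y":0,"z":0.0015,"twist":0}]' 0.05 25
python3 -c "
from h import *
togo(.5577,.095,.107,0)"
```

```text
time_s: 24.5
eef_pos: [0.5584, 0.0952, 0.1131]
eef_rot: [[1.0, 0.004, 0.021], [0.004, -1.0, -0.005], [0.021, 0.006, -1.0]]
force: [0.6, -0.6, -1.7]
opening: 0.0644
t 24.5 p [0.5584 0.0952 0.1131] yaw x 0.24 z [ 0.021 -0.005 -1.   ] F [ 0.6  -0.64 -1.69] T [ 0.01  0.03 -0.03] o 0.0644 q [ 0.04  0.52  1.58 -0.01  1.02  1.61]
togo tool xyz mm [-0.8  0.2  6.1] twist rad 0.0042
time_s: 24.7
eef_pos: [0.5584, 0.0952, 0.1097]
eef_rot: [[1.0, 0.004, 0.021], [0.004, -1.0, -0.005], [0.021, 0.006, -1.0]]
force: [0.1, 0.6, -2.1]
opening: 0.0644
t 24.7 p [0.5584 0.0952 0.1097] yaw x 0.24 z [ 0.021 -0.005 -1.   ] F [ 0.07  0.6  -2.09] T [0.02 0.05 0.01] o 0.0644 q [ 0.04  0.52  1.58 -0.01  1.01  1.61]
togo tool xyz mm [-0.8  0.2  2.7] twist rad 0.0042
```

```bash
python3 -m inch '[{"x":-0.0006,"y":0,"z":0.001,"twist":0},{"x":0,"y":0,"z":0.0008,"twist":0}]' 0.05 25
python3 -c "
from h import *
togo(.5577,.095,.107,0)"
```

```text
time_s: 24.9
eef_pos: [0.5577, 0.0952, 0.1076]
eef_rot: [[1.0, 0.004, 0.02], [0.004, -1.0, -0.005], [0.02, 0.006, -1.0]]
force: [0.2, 0.8, -0.3]
opening: 0.0644
t 24.9 p [0.5577 0.0952 0.1076] yaw x 0.24 z [ 0.02  -0.005 -1.   ] F [ 0.21  0.76 -0.31] T [0.13 0.12 0.  ] o 0.0644 q [ 0.04  0.52  1.59 -0.01  1.01  1.61]
togo tool xyz mm [-0.   0.2  0.6] twist rad 0.0042
```

```bash
python3 -m inch '[{"x":0,"y":0,"z":0,"twist":0},{"x":0,"y":0,"z":0,"twist":0},{"x":0,"y":0,"z":0,"twist":0},{"x":0,"y":0,"z":0,"twist":0}]' 0.085 20
python3 -c "
from h import *
st()"
python3 -m inch '[{"x":0,"y":0,"z":-0.01,"twist":0},{"x":0,"y":0,"z":-0.015,"twist":0},{"x":-0.015,"y":0,"z":-0.015,"twist":0},{"x":-0.02,"y":0,"z":-0.01,"twist":0},{"x":-0.015,"y":0,"z":0,"twist":0},{"x":0,"y":0,"z":0,"twist":0},{"x":0,"y":0,"z":0,"twist":0},{"x":0,"y":0,"z":0,"twist":0}]' 0.085 20
python3 -c "
from h import *
st()
f,K,T,s=cam('wrist');np.savez('w30',f=f,K=K,T=T);cv2.imwrite('pics/w30.png',cv2.resize(f[40:220,130:370],(800,600),interpolation=3))"
```

```text
time_s: 25.3
eef_pos: [0.5584, 0.0952, 0.1084]
eef_rot: [[1.0, 0.004, 0.022], [0.004, -1.0, -0.005], [0.022, 0.006, -1.0]]
force: [-0.5, -0.7, -0.3]
opening: 0.0844
t 25.3 p [0.5584 0.0952 0.1084] yaw x 0.24 z [ 0.022 -0.005 -1.   ] F [-0.53 -0.74 -0.31] T [ 0.05  0.04 -0.01] o 0.0844 q [ 0.04  0.52  1.59 -0.01  1.01  1.61]
time_s: 26.1
eef_pos: [0.5083, 0.0953, 0.1641]
eef_rot: [[1.0, 0.004, 0.029], [0.004, -1.0, -0.005], [0.029, 0.005, -1.0]]
force: [0.4, 0.3, -0.6]
opening: 0.0849
t 26.1 p [0.5083 0.0953 0.1641] yaw x 0.23 z [ 0.029 -0.005 -1.   ] F [ 0.39  0.29 -0.65] T [ 0.04 -0.01 -0.03] o 0.0849 q [ 0.04  0.37  1.66 -0.01  1.08  1.61]
```

View pics/w30.png

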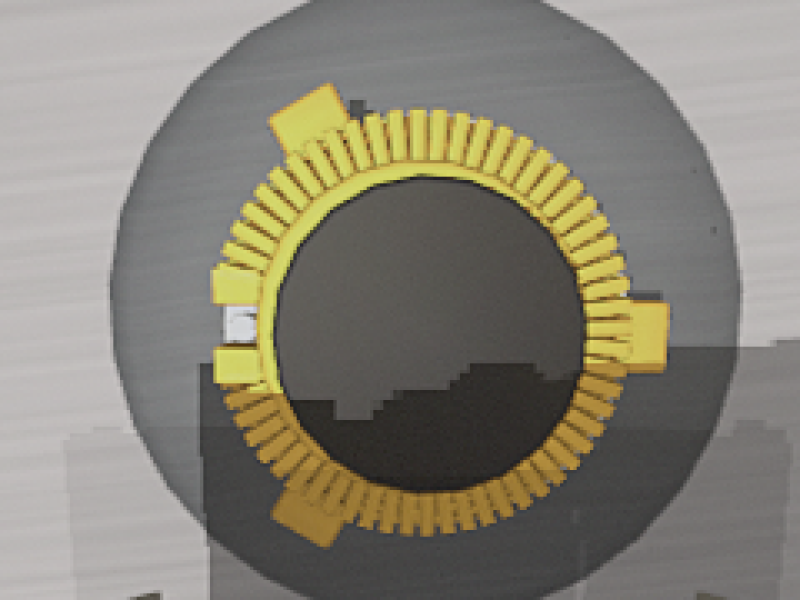

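```bash
cat > cen.py <<'E'
from h import *
from fit import proj
from scipy.optimize import minimize
a=np.linspace(0,2*np.pi,180)
def cen(n,show=None):
    q=np.load(n+'.npz');f,K,T=q['f'],q['K'],q['T']
    g=cv2.cvtColor(f,cv2.COLOR_BGR2HSV)
    u,v=w2p([.5585,.095,.11],K,T);R=int(.062*301/(T[2,3]-.11));b=[int(u-R),max(0,int(v-R)),int(u+R),min(216,int(v+R))]
    y=((g[...,1]>120)&(g[...,0]>12)&(g[...,0]<35)).astype(np.uint8)[b[1]:b[3],b[0]:b[2]]
    cs,_=cv2.findContours(cv2.morphologyEx(y,cv2.MORPH_CLOSE,np.ones((3,3))),0,1);c=max(cs,key=cv2.contourArea)
    full=cv2.drawContours(np.zeros_like(y),[c],-1,1,-1)
    V=g[...,2][b[1]:b[3],b[0]:b[2]];Sx=g[...,1][b[1]:b[3],b[0]:b[2]]
    k=((V<100)&(Sx<100)).astype(np.uint8)*full
    nn,l,s,_=cv2.connectedComponentsWithStats(k);k=(l==1+np.argmax(s[1:,4])).astype(np.uint8)
    def ren(Ps):
        r=np.zeros((y.shape[0]*4,y.shape[1]*4),np.uint8)
        for P in Ps:
            uv=proj(P,K,T);h=cv2.convexHull(np.round(((uv+.5-b[:2])*4-.5)*16).astype(np.int32));cv2.fillConvexPoly(r,h,255,shift=4)
        return cv2.resize(r,y.shape[::-1],interpolation=cv2.INTER_AREA)/255.
    cyl=lambda x,y_,r,z0,z1:np.vstack([np.c_[x+r*np.cos(a),y_+r*np.sin(a),0*a+z] for z in(z0,z1)])
    out={}
    for zb in (0,-.003):
        cap=lambda p:abs(ren([cyl(p[0]/1000,p[1]/1000,.033,.107+zb,.115+zb)])-k).sum()
        def cr(p):
            Ps=[cyl(p[0]/1000,p[1]/1000,.046,.087+zb,.103+zb)]
            for d in (180,60,-60):
                t=np.radians(p[2]+d);X=np.array([[r,w,z] for r in(.044,.055) for w in(-.008,.008) for z in(.087+zb,.099+zb)])
                Ps.append(np.c_[p[0]/1000+X[:,0]*np.cos(t)-X[:,1]*np.sin(t),p[1]/1000+X[:,0]*np.sin(t)+X[:,1]*np.cos(t),X[:,2]])
            return abs(ren(Ps)-full).sum()
        rc=minimize(cap,[558,95],method='Nelder-Mead',options=dict(initial_simplex=[[558,95],[561,95],[558,98]]))
        rr=minimize(cr,[558,95,91],method='Nelder-Mead',options=dict(initial_simplex=[[558,95,91],[561,95,91],[558,98,91],[558,95,95]]))
        print(n,zb,'cap',np.round(rc.x,2),round(rc.fun),'crown',np.round(rr.x,2),round(rr.fun),'cap-crown',np.round(rc.x-rr.x[:2],2))
E
python3 -c "
from cen import *
cen('w30')"
```

```text
w30 0 cap [557.17  94.22] 463 crown [558.48  95.87  88.5 ] 531 cap-crown [-1.3  -1.65]
w30 -0.003 cap [557.52  94.22] 269 crown [558.43  95.84  88.43] 370 cap-crown [-0.91 -1.62]
```

The boss has gone in, but the cap sits about 1.9 mm off centre, at the limit of its play. I'll regrip lightly and nudge it by about (+1.1, +1.6) mm.

```bash
python3 -m inch '[{"x":0.017,"y":-0.0005,"z":0.008,"twist":0},{"x":0.017,"y":-0.0005,"z":0.008,"twist":0},{"x":0.012,"y":-0.0005,"z":0.008,"twist":0},{"x":0.003,"y":0,"z":0.004,"twist":0},{"x":0,"y":0,"z":0,"twist":0},{"x":0,"y":0,"z":0,"twist":0}]' 0.085 5
python3 -c "
from h import *
togo(.5592,.0968,.109,0.24)"
```

```text
time_s: 26.75
eef_pos: [0.5617, 0.0967, 0.1351]
eef_rot: [[1.0, 0.003, 0.027], [0.003, -1.0, -0.005], [0.027, 0.005, -1.0]]
force: [0.3, -0.2, -0.5]
opening: 0.0849
t 26.75 p [0.5617 0.0967 0.1351] yaw x 0.2 z [ 0.027 -0.005 -1.   ] F [ 0.31 -0.22 -0.53] T [ 0.04  0.02 -0.01] o 0.0849 q [ 0.04  0.49  1.55 -0.01  1.07  1.61]
togo tool xyz mm [-3.2 -0.3 26.1] twist rad -0.0007
```

```bash
python3 -m inch '[{"x":-0.0015,"y":0,"z":0.007,"twist":0},{"x":-0.001,"y":0,"z":0.007,"twist":0},{"x":-0.001,"y":0,"z":0.006,"twist":0},{"x":0,"y":0,"z":0.003,"twist":0},{"x":0,"y":0,"z":0,"twist":0}]' 0.085 5
python3 -c "
from h import *
togo(.5584,.0968,.109,0.24)"
```

```text
time_s: 27.25
eef_pos: [0.5572, 0.0966, 0.1108]
eef_rot: [[1.0, 0.004, 0.027], [0.004, -1.0, -0.005], [0.027, 0.005, -1.0]]
force: [-0.1, -0.4, -0.4]
opening: 0.0852
t 27.25 p [0.5572 0.0966 0.1108] yaw x 0.21 z [ 0.027 -0.005 -1.   ] F [-0.07 -0.43 -0.44] T [ 0.05  0.04 -0.08] o 0.0852 q [ 0.04  0.52  1.59 -0.01  1.01  1.61]
togo tool xyz mm [ 1.1 -0.2  1.8] twist rad -0.0005
```

```bash
python3 -m inch '[{"x":0.001,"y":-0.0002,"z":0.0018,"twist":0},{"x":0,"y":0,"z":0,"twist":0}]' 0.085 5
python3 -c "
from h import *
st()"
python3 -m inch '[{"x":0,"y":0,"z":0,"twist":0},{"x":0,"y":0,"z":0,"twist":0},{"x":0,"y":0,"z":0,"twist":0},{"x":0,"y":0,"z":0,"twist":0}]' 0.063 5
python3 -c "
from h import *
st()"
```

```text
time_s: 27.45
eef_pos: [0.5584, 0.0968, 0.109]
eef_rot: [[1.0, 0.004, 0.027], [0.004, -1.0, -0.005], [0.027, 0.005, -1.0]]
force: [-0.5, 0.2, 0.1]
opening: 0.085
t 27.45 p [0.5584 0.0968 0.109 ] yaw x 0.22 z [ 0.027 -0.005 -1.   ] F [-0.5   0.16  0.09] T [ 0.07  0.04 -0.04] o 0.085 q [ 0.04  0.52  1.59 -0.01  1.    1.61]
time_s: 27.85
eef_pos: [0.5589, 0.0968, 0.1094]
eef_rot: [[1.0, 0.004, 0.028], [0.004, -1.0, -0.005], [0.028, 0.005, -1.0]]
force: [0.1, -0.5, -0.7]
opening: 0.0652
t 27.85 p [0.5589 0.0968 0.1094] yaw x 0.21 z [ 0.028 -0.005 -1.   ] F [ 0.14 -0.52 -0.74] T [ 0.04 -0.   -0.04] o 0.0652 q [ 0.04  0.52  1.59 -0.01  1.    1.61]
```

```bash
python3 -m inch '[{"x":0.0009,"y":0,"z":0,"twist":0},{"x":0,"y":0,"z":0,"twist":0}]' 0.063 5
python3 -c "
from h import *
st()"
python3 -m inch '[{"x":0,"y":0,"z":0,"twist":0},{"x":0,"y":0,"z":0,"twist":0},{"x":0,"y":0,"z":0,"twist":0},{"x":0,"y":0,"z":-0.01,"twist":0},{"x":0,"y":0,"z":-0.015,"twist":0},{"x":-0.015,"y":0,"z":-0.015,"twist":0},{"x":-0.02,"y":0,"z":-0.01,"twist":0},{"x":-0.015,"y":0,"z":0,"twist":0},{"x":0,"y":0,"z":0,"twist":0},{"x":0,"y":0,"z":0,"twist":0},{"x":0,"y":0,"z":0,"twist":0}]' 0.085 5
python3 -c "
from cen import *
st()
f,K,T,s=cam('wrist');np.savez('w31',f=f,K=K,T=T);cv2.imwrite('pics/w31.png',cv2.resize(f[40:220,130:370],(800,600),interpolation=3));cen('w31')"
```

```text
time_s: 28.05
eef_pos: [0.5596, 0.0968, 0.1094]
eef_rot: [[1.0, 0.004, 0.028], [0.004, -1.0, -0.005], [0.028, 0.005, -1.0]]
force: [0.3, -0.4, -1.5]
opening: 0.0657
t 28.05 p [0.5596 0.0968 0.1094] yaw x 0.22 z [ 0.028 -0.005 -1.   ] F [ 0.31 -0.35 -1.55] T [ 0.07 -0.03 -0.05] o 0.0657 q [ 0.04  0.52  1.59 -0.01  1.01  1.61]
time_s: 29.15
eef_pos: [0.5093, 0.0969, 0.1648]
eef_rot: [[0.999, 0.003, 0.034], [0.004, -1.0, -0.005], [0.034, 0.005, -0.999]]
force: [-0.2, -0.2, 0.8]
opening: 0.0849
t 29.15 p [0.5093 0.0969 0.1648] yaw x 0.2 z [ 0.034 -0.005 -0.999] F [-0.19 -0.17  0.79] T [ 0.03  0.06 -0.03] o 0.0849 q [ 0.04  0.37  1.66 -0.01  1.07  1.61]
w31 0 cap [557.95  95.96] 458 crown [558.55  95.9   88.33] 524 cap-crown [-0.6   0.06]
w31 -0.003 cap [558.31  95.83] 267 crown [558.43  95.83  88.4 ] 345 cap-crown [-0.12 -0.  ]
```

View pics/w31.png

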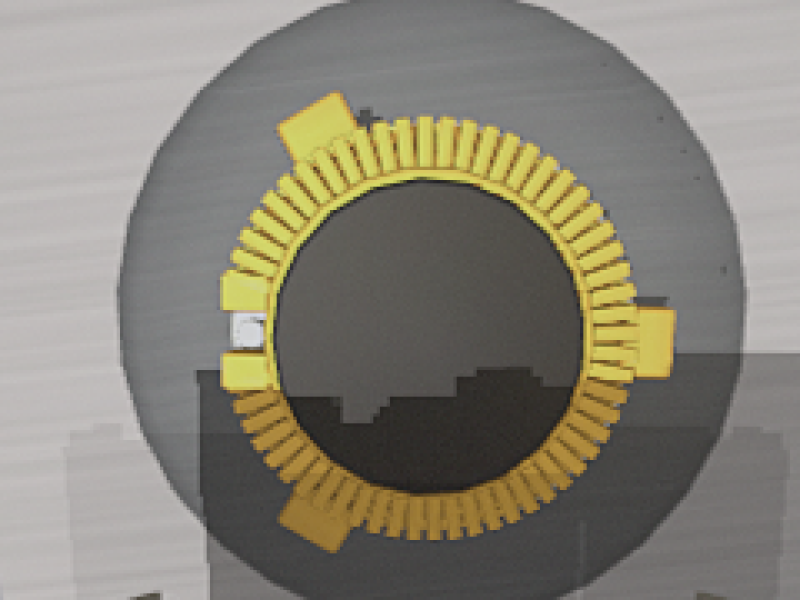

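Centred now to well under 1 mm, with the electrode visible in the notch. Last checks: a side view, plus the scene and top cameras.

```bash
python3 -m inch '[{"x":0,"y":-0.035,"z":0,"twist":0},{"x":0,"y":-0.04,"z":0,"twist":0},{"x":0,"y":-0.04,"z":0,"twist":0},{"x":0,"y":-0.02,"z":0,"twist":0},{"x":0,"y":0,"z":0,"twist":0},{"x":0,"y":0,"z":0,"twist":0},{"x":0,"y":0,"z":0,"twist":0}]' 0.085 5
python3 -c "
from h import *
st()
f,K,T,s=cam('wrist');a=cv2.resize(f[20:200,372:512],(420,540),interpolation=3)
g=cam('scene')[0];b=cv2.resize(g[150:260,210:320],(380,380),interpolation=3);b=cv2.copyMakeBorder(b,0,160,0,0,0)
cv2.imwrite('pics/fin.png',np.hstack([a,b]));cv2.imwrite('pics/fintop.png',cam('top')[0])"
```

```text
time_s: 29.9
eef_pos: [0.5129, 0.235, 0.1617]
eef_rot: [[0.999, -0.0, 0.033], [-0.0, -1.0, -0.006], [0.033, 0.006, -0.999]]
force: [0.4, -0.1, -0.9]
opening: 0.0851
t 29.9 p [0.5129 0.235  0.1617] yaw x -0.01 z [ 0.033 -0.006 -0.999] F [ 0.41 -0.13 -0.89] T [ 0.03 -0.01 -0.01] o 0.0851 q [ 0.3   0.46  1.54 -0.02  1.12  1.88]
```

View pics/fin.png

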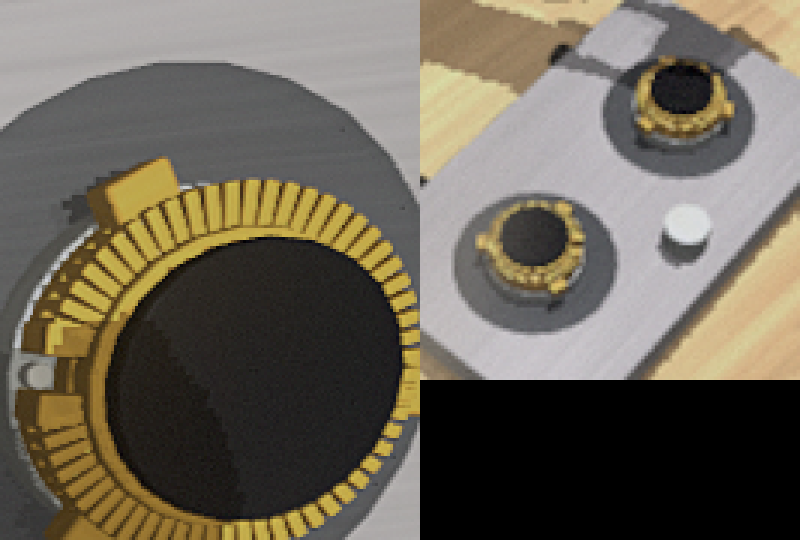

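View pics/fintop.png

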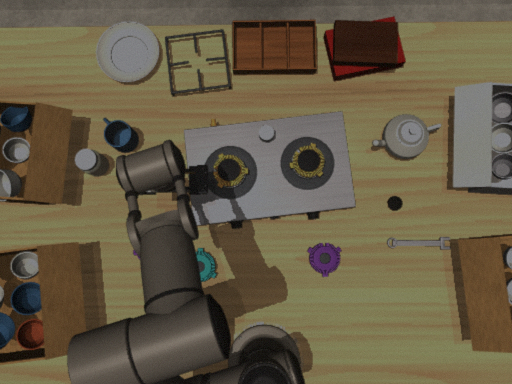

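The side view shows the cap flat and the electrode standing in the notch. Everything visible in the top view is where it was, and the robot is clear, so I'm handing in.

```bash
python3 -c "
from cell import manip
print(manip.job_done())"
```

```text
the job is handed in; nothing more can be done
None
```

The crown is home over its electrode, the larger cap sits flat and centred on it, and I handed the job in at about 30 s of the 67 s allowed.

**Crown:** I pushed it about 100° clockwise by one lug in the left burner. The force readings I took during the push stayed below about 8 N. It stopped at about 6 N, and the wrist images then showed the electrode standing in the notch. A fit of the crown's outline found it level, about 2 mm lower than before. It stopped further round than I expected: I had put the electrode near 123° from the crown's tilt, and the notch came home at about 89°.

**Cap:** It first came to rest about 1.9 mm off centre, so I gripped it again lightly and nudged it over. The last measurement puts it within about 0.1 to 0.6 mm of centre, depending on the height assumed for the camera. In the side view it looks flat.

**Rest of the table:** In the last images the done burner, small cap, tin and everything else in view looked unmoved, judged by eye. The arm hid one purple look-alike in the last top view, so that one is unchecked. The gripper was open and clear of everything when I handed in.

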